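# Make up a centrifuge counterweight on the two-pan balance

### The arm

A 6-joint arm with a two-finger parallel gripper is mounted at the origin on a cart in front of the work surface, level with it; the furniture and walls round the work are solid. World frame = base frame: x ahead of the robot, y to its left, z up, the work surface at z = 0. Lengths are in m, angles in rad, forces in N, time in s.
With the tool pointing down it reaches from about 0.35 to 0.975 m from the base axis. Payload 4.9 kg.
Tool frame: the origin (TCP) lies at the very end of the fingers, on their centre line; the grasp point (between the pads) lies manip.grip_point_offset behind it (manip.grip_point_offset is the distance from the TCP to the grasp point, in m); z points along the fingers, y is the line along which they close (so a half turn about z gives the same grasp; the last joint's range is limited). The gripper opens to 85 mm and grips with 20 to 120 N. Pads are 22 mm wide; open, the fingers measure 114 mm over their backs; the gripper's body (76 mm by 85 mm) begins 54 mm behind the grasp point. The pads swing forward as they close: fully open they stand 13 mm farther back than shut.
Start: joints at [1.056, 0.053, 1.613, -0, 1.476, -0.119], TCP at [0.241, 0.577, 0.196] pointing down, gripper open.
Joint ranges: [-3.01, 3.01], [-1.01, 2.22], [0.06, 2.58], [-1.02, 4.17], [0.09, 2.62], [-3.14, 3.14]. Speed limits (rad/s): [2.57, 2.57, 3.14, 3.14, 3.14, 3.14].

### API

Orientations are given as a unit quaternion [w, x, y, z].
In Python, from plant import manip gives the robot as it stands.
- The arm moves only by the shell command python3 -m crank 'ROWS' [OPENING]. ROWS is JSON, a list of rows, each an object of numbers: "x", "y", "z": the shift along the tool's x, y, z in cm; "turn": the turn about the tool's z in rad. In form: [{"x": .., "y": .., "z": .., "turn": ..}, ...]. A call has 1 to 5 rows; each row shifts and turns the commanded pose from where the row before left it, along the tool's axes as they then stand; what a row does not reach is not made up. A row lasts 1/10 s, in which the tool goes at most 50 mm and 8.59 degrees, less where a joint would pass 70% of its speed; a pose out of reach is approached as far as the arm can. A call with a gripper value outside its range is refused whole. OPENING is the opening in per cent of the stroke, from 0 (shut) to 100 (fully open), set as the call begins (- or left out, the last holds). The fingers move at their own pace and stop on an object; the grip force is fixed at half the most. Time passes only in rows, so rows that do not move let the fingers close. It gives the time, the measured TCP pose, the force, the opening and the grip force at its end, in the units of the state.
- manip.state(): the state, without advancing time (a new reading comes with each control period).
- manip.grab_frame(name): name is "side" or "top"; returns (picture, depth): 420x560x3 uint8, red, green, blue; 420x560 float32, m along the optical axis (not along the pixel's ray), 0 where there is no reading.
- manip.camera_model(name): a dict with "mtx" (3x3 intrinsics, pixels), "k1" (the pictures are not rectified: a ray, as slopes to the right and down, at radius r is drawn at 1 + k1 r^2 times it, then the intrinsics apply), "world_to_cam" (4x4, takes a point from world to camera coordinates). Camera axes: x right, y down, z forward; pixel columns grow to the right and rows downward; lengths in m; the calibration is good to about 2 mm. A picture is of the moment at which its call begins. camera_model takes no time and is no camera call.
- manip.job_done(): hands the job in; it is judged then, once.
The state is a dict: "time": time; "joint_pos": joint angles; "joint_vel": joint speeds; "joint_efforts": joint torques, N m; "tool_pos": TCP position; "tool_rot": TCP orientation; "contact_force": force on the tool from outside, world axes, zero at the start; "ft_torque": the same for the moment, N m; "gripper_width": opening from 0.0 (shut) to 1.0 (fully open); "grasp_force": force on a finger pad.
Only numpy, scipy, OpenCV 4.12 (cv2) and the standard library are available. Lean on these libraries where they do the work, as an engineer would, in place of code of your own. Each camera call takes 0.05 s, during which the arm holds its last target. There are 200 camera calls.

### The job

The blue-capped tub is about to be spun in a centrifuge and needs a counterweight: take steel ring weights from the wooden rack and press them one at a time onto the sprung stem on the other pan of the balance, each pushed fully home on the seat or flat on the weight below, until the pointer comes to rest inside the green band with nobody touching the pans. Leave the weights you do not need on the rack. The balance is delicate: never press down on the seat with more than 25 N (about 2.5 kg) or jam a weight askew on the stem, and do not disturb the tub or the things standing around.

Things in the scene. Friction and masses are not known exactly. Their poses are not given: they have to be found in the camera images.
- balance: White two-pan balance, 310 mm wide (its y), 130 mm deep, fixed on adjustable feet, its origin 0 to 10 mm above the worktop. Origin: centre of its underside; x from the user to the back, y towards the stem pan, z up. Stem pan at y = +105 mm, tub pan at y = -105 mm, a tilted dial panel between, up to 135 mm high. The pans are linked: one rises as the other sinks, both staying level; travel 14 mm.
- seat: Round seat. Origin: centre of its top (28 mm across, 10 mm above the 96 mm pan plate), on which the first weight lies, at the foot of the stem; z up. At the start the pan is at its upper stop, the seat 99 mm above the balance's origin; pressed right down on its firm rubber stop it is 85 mm above it. Sinking takes under 7 N.
- stem: Upright stem, 51 mm high; origin at its foot, the centre of the seat, z up: 12 mm thick, straight for 44 mm, then tapering over 7 mm to a 5 mm tip. Pairs of bowed leaf springs 6, 18 and 30 mm above the seat stand out 2 mm each on two sides (along the balance's x). A weight hangs on them by itself; pushing it over takes about 2 to 10 N, each pair in turn. Holds three weights.
- pointer (a joint): Red dial pointer (rad). 0: hard over to the tub side (stop); 0.40: upright, balanced; 0.80: hard over to the stem side (stop). Green band: 0.20 to 0.60. One weight more moves it by 0.27 when off the stops; it stays at 0 while the stem side is over 150 g too light. It settles about a second after the pan is let go.
- weight_1_mid (a point): Steel ring weight, 100 g, 14 mm hole. The four are turned from different bar, from flat and wide (47 mm across, 8 mm thick) to tall and narrow (33 mm across, 18 mm thick), and lie in any order. The point is on the axis of the hole, 6 mm above the underside (about mid-height), z up.
- weight_2_mid (a point): Steel ring weight, 100 g, 14 mm hole. The four are turned from different bar, from flat and wide (47 mm across, 8 mm thick) to tall and narrow (33 mm across, 18 mm thick), and lie in any order. The point is on the axis of the hole, 6 mm above the underside (about mid-height), z up.
- weight_3_mid (a point): Steel ring weight, 100 g, 14 mm hole. The four are turned from different bar, from flat and wide (47 mm across, 8 mm thick) to tall and narrow (33 mm across, 18 mm thick), and lie in any order. The point is on the axis of the hole, 6 mm above the underside (about mid-height), z up.
- weight_4_mid (a point): Steel ring weight, 100 g, 14 mm hole. The four are turned from different bar, from flat and wide (47 mm across, 8 mm thick) to tall and narrow (33 mm across, 18 mm thick), and lie in any order. The point is on the axis of the hole, 6 mm above the underside (about mid-height), z up.
- rack: Wooden rack, fixed: foot 216 x 66 x 10 mm, on it a bar 206 mm long, 26 mm wide, its top 29 mm above the worktop, on which four ring weights lie flat side by side, 51 mm apart along the rack's x, each round a loose 9 mm pin 9 mm high. Weights overhang the bar by 3 to 10 mm on both long sides. Origin: centre of the underside.
- tub: White tub with blue cap, 68 mm across, 82 mm high, standing in the rimmed tub pan of the balance, its weight unknown (it takes two or three ring weights). Origin: centre of its underside. Leave alone.
- vial: White vial with green cap, 38 mm across, 66 mm high, standing on the worktop; origin at its underside. Bystander.
- flask: Clear conical flask, 62 mm across, 102 mm high, standing on the worktop; origin at its underside. Bystander.
- pot: White pot with red cap, 49 mm across, 60 mm high, standing on the worktop; origin at its underside. Bystander.
Mind the look-alikes: they are no part of the job. What is shaped like the part that bears weight_1_mid but purple or turquoise is not meant.

How it is judged:
On the way, in this order (a step that is already met when the one before it is completed fails the run):
1. a first weight is pressed home on the seat (((z of weight_1_mid in the frame of seat between 0.003 and 0.0075 m and horizontal distance between weight_1_mid and seat below 0.003 m and angle between weight_1_mid's own z axis and vertical below 0.1 rad) or (z of weight_2_mid in the frame of seat between 0.003 and 0.0075 m and horizontal distance between weight_2_mid and seat below 0.003 m and angle between weight_2_mid's own z axis and vertical below 0.1 rad) or (z of weight_3_mid in the frame of seat between 0.003 and 0.0075 m and horizontal distance between weight_3_mid and seat below 0.003 m and angle between weight_3_mid's own z axis and vertical below 0.1 rad) or (z of weight_4_mid in the frame of seat between 0.003 and 0.0075 m and horizontal distance between weight_4_mid and seat below 0.003 m and angle between weight_4_mid's own z axis and vertical below 0.1 rad))), for 0.2 s.
2. a second weight is pressed home on the first (((z of weight_1_mid in the frame of seat between 0.003 and 0.0075 m and horizontal distance between weight_1_mid and seat below 0.003 m and angle between weight_1_mid's own z axis and vertical below 0.1 rad) or (z of weight_2_mid in the frame of seat between 0.003 and 0.0075 m and horizontal distance between weight_2_mid and seat below 0.003 m and angle between weight_2_mid's own z axis and vertical below 0.1 rad) or (z of weight_3_mid in the frame of seat between 0.003 and 0.0075 m and horizontal distance between weight_3_mid and seat below 0.003 m and angle between weight_3_mid's own z axis and vertical below 0.1 rad) or (z of weight_4_mid in the frame of seat between 0.003 and 0.0075 m and horizontal distance between weight_4_mid and seat below 0.003 m and angle between weight_4_mid's own z axis and vertical below 0.1 rad)) and (((z of weight_1_mid in the frame of weight_2_mid between 0.0075 and 0.012 m and horizontal distance between weight_1_mid and seat below 0.003 m and angle between weight_1_mid's own z axis and vertical below 0.1 rad) or (z of weight_1_mid in the frame of weight_3_mid between 0.012 and 0.0165 m and horizontal distance between weight_1_mid and seat below 0.003 m and angle between weight_1_mid's own z axis and vertical below 0.1 rad) or (z of weight_1_mid in the frame of weight_4_mid between 0.015 and 0.0195 m and horizontal distance between weight_1_mid and seat below 0.003 m and angle between weight_1_mid's own z axis and vertical below 0.1 rad)) or ((z of weight_2_mid in the frame of weight_1_mid between 0.005 and 0.0095 m and horizontal distance between weight_2_mid and seat below 0.003 m and angle between weight_2_mid's own z axis and vertical below 0.1 rad) or (z of weight_2_mid in the frame of weight_3_mid between 0.012 and 0.0165 m and horizontal distance between weight_2_mid and seat below 0.003 m and angle between weight_2_mid's own z axis and vertical below 0.1 rad) or (z of weight_2_mid in the frame of weight_4_mid between 0.015 and 0.0195 m and horizontal distance between weight_2_mid and seat below 0.003 m and angle between weight_2_mid's own z axis and vertical below 0.1 rad)) or ((z of weight_3_mid in the frame of weight_1_mid between 0.005 and 0.0095 m and horizontal distance between weight_3_mid and seat below 0.003 m and angle between weight_3_mid's own z axis and vertical below 0.1 rad) or (z of weight_3_mid in the frame of weight_2_mid between 0.0075 and 0.012 m and horizontal distance between weight_3_mid and seat below 0.003 m and angle between weight_3_mid's own z axis and vertical below 0.1 rad) or (z of weight_3_mid in the frame of weight_4_mid between 0.015 and 0.0195 m and horizontal distance between weight_3_mid and seat below 0.003 m and angle between weight_3_mid's own z axis and vertical below 0.1 rad)) or ((z of weight_4_mid in the frame of weight_1_mid between 0.005 and 0.0095 m and horizontal distance between weight_4_mid and seat below 0.003 m and angle between weight_4_mid's own z axis and vertical below 0.1 rad) or (z of weight_4_mid in the frame of weight_2_mid between 0.0075 and 0.012 m and horizontal distance between weight_4_mid and seat below 0.003 m and angle between weight_4_mid's own z axis and vertical below 0.1 rad) or (z of weight_4_mid in the frame of weight_3_mid between 0.012 and 0.0165 m and horizontal distance between weight_4_mid and seat below 0.003 m and angle between weight_4_mid's own z axis and vertical below 0.1 rad)))), for 0.2 s.
At the end, for the whole second after the job is handed in: Pointer at rest inside the green band (0.20 to 0.60); two or three weights on the stem, lowest on the seat, the rest stacked on it, each with less than 1.5 mm of gap under it; every unused weight still flat on the rack within 10 mm of where it was (all of step 2 and value of joint pointer between 0.2 and 0.6 rad and velocity of joint pointer between -0.1 and 0.1 rad/s and ((z of weight_1_mid in the frame of seat between 0.003 and 0.0075 m and horizontal distance between weight_1_mid and seat below 0.003 m and angle between weight_1_mid's own z axis and vertical below 0.1 rad) or ((z of weight_1_mid in the frame of weight_2_mid between 0.0075 and 0.012 m and horizontal distance between weight_1_mid and seat below 0.003 m and angle between weight_1_mid's own z axis and vertical below 0.1 rad) or (z of weight_1_mid in the frame of weight_3_mid between 0.012 and 0.0165 m and horizontal distance between weight_1_mid and seat below 0.003 m and angle between weight_1_mid's own z axis and vertical below 0.1 rad) or (z of weight_1_mid in the frame of weight_4_mid between 0.015 and 0.0195 m and horizontal distance between weight_1_mid and seat below 0.003 m and angle between weight_1_mid's own z axis and vertical below 0.1 rad)) or (distance of weight_1_mid from where it was at the start of the episode below 0.01 m and angle between weight_1_mid's own z axis and vertical below 0.1 rad)) and ((z of weight_2_mid in the frame of seat between 0.003 and 0.0075 m and horizontal distance between weight_2_mid and seat below 0.003 m and angle between weight_2_mid's own z axis and vertical below 0.1 rad) or ((z of weight_2_mid in the frame of weight_1_mid between 0.005 and 0.0095 m and horizontal distance between weight_2_mid and seat below 0.003 m and angle between weight_2_mid's own z axis and vertical below 0.1 rad) or (z of weight_2_mid in the frame of weight_3_mid between 0.012 and 0.0165 m and horizontal distance between weight_2_mid and seat below 0.003 m and angle between weight_2_mid's own z axis and vertical below 0.1 rad) or (z of weight_2_mid in the frame of weight_4_mid between 0.015 and 0.0195 m and horizontal distance between weight_2_mid and seat below 0.003 m and angle between weight_2_mid's own z axis and vertical below 0.1 rad)) or (distance of weight_2_mid from where it was at the start of the episode below 0.01 m and angle between weight_2_mid's own z axis and vertical below 0.1 rad)) and ((z of weight_3_mid in the frame of seat between 0.003 and 0.0075 m and horizontal distance between weight_3_mid and seat below 0.003 m and angle between weight_3_mid's own z axis and vertical below 0.1 rad) or ((z of weight_3_mid in the frame of weight_1_mid between 0.005 and 0.0095 m and horizontal distance between weight_3_mid and seat below 0.003 m and angle between weight_3_mid's own z axis and vertical below 0.1 rad) or (z of weight_3_mid in the frame of weight_2_mid between 0.0075 and 0.012 m and horizontal distance between weight_3_mid and seat below 0.003 m and angle between weight_3_mid's own z axis and vertical below 0.1 rad) or (z of weight_3_mid in the frame of weight_4_mid between 0.015 and 0.0195 m and horizontal distance between weight_3_mid and seat below 0.003 m and angle between weight_3_mid's own z axis and vertical below 0.1 rad)) or (distance of weight_3_mid from where it was at the start of the episode below 0.01 m and angle between weight_3_mid's own z axis and vertical below 0.1 rad)) and ((z of weight_4_mid in the frame of seat between 0.003 and 0.0075 m and horizontal distance between weight_4_mid and seat below 0.003 m and angle between weight_4_mid's own z axis and vertical below 0.1 rad) or ((z of weight_4_mid in the frame of weight_1_mid between 0.005 and 0.0095 m and horizontal distance between weight_4_mid and seat below 0.003 m and angle between weight_4_mid's own z axis and vertical below 0.1 rad) or (z of weight_4_mid in the frame of weight_2_mid between 0.0075 and 0.012 m and horizontal distance between weight_4_mid and seat below 0.003 m and angle between weight_4_mid's own z axis and vertical below 0.1 rad) or (z of weight_4_mid in the frame of weight_3_mid between 0.012 and 0.0165 m and horizontal distance between weight_4_mid and seat below 0.003 m and angle between weight_4_mid's own z axis and vertical below 0.1 rad)) or (distance of weight_4_mid from where it was at the start of the episode below 0.01 m and angle between weight_4_mid's own z axis and vertical below 0.1 rad))); the robot touches nothing.
It fails at once if the balance is overloaded: the seat is pressed with more than 25 N (contact force between anything else and seat above 25 N).
It fails at once if something is jammed on the stem with more than 40 N (contact force between anything else and stem above 40 N).
It fails at once if the tub is tipped or shifted in its pan (angle between tub's own z axis and vertical above 0.2 rad or x of tub in the frame of balance above 0.02 m or x of tub in the frame of balance below -0.02 m or z of tub in the frame of balance above 0.11 m).
It fails at once if the vial, flask or pot is pushed more than 20 mm or tipped (distance of any of vial, flask, pot from where it was at the start of the episode above 0.02 m or angle between any of vial, flask, pot's own z axis and vertical above 0.3 rad).
It also fails if it takes over 72 s, if anything falls off the work surface, if the arm or the gripper's body presses on something with over 40 N, if the wrist force passes 120 N, or if a joint passes its speed limit or range.

## Working session

There is one attempt and no reset: what is moved stays moved. The work goes in short steps, Python scripts to look and compute and a shell command to move; the robot and the scene stay as the last step left them, time stands still between calls to the robot, and variables do not carry over. Pictures are saved under pics/ and viewed, at most 13 in all, crops included, and the job is handed in when it is done.

```bash
ls; mkdir -p pics; cat > h.py <<'E'
import numpy as np, cv2
from plant import manip
def grab(n,name):
    p,d=manip.grab_frame(n); cv2.imwrite(f'pics/{name}.png',p[:,:,::-1]); np.savez(f'pics/{name}.npz',p=p,d=d); return p,d
def cloud(n,d):
    c=manip.camera_model(n); K=np.array(c['mtx'],float); T=np.linalg.inv(np.array(c['world_to_cam']))
    v,u=np.indices(d.shape); pts=np.stack([u.ravel(),v.ravel()],1).astype(float)
    un=cv2.undistortPoints(pts[:,None],K,np.array([c['k1'],0,0,0,0.])).reshape(-1,2)
    z=d.ravel(); P=np.c_[un*z[:,None],z]; W=P@T[:3,:3].T+T[:3,3]; W[z==0]=np.nan
    return W.reshape(*d.shape,3)
def proj(n,w):
    c=manip.camera_model(n); T=np.array(c['world_to_cam']); w=np.atleast_2d(w)@T[:3,:3].T+T[:3,3]
    return cv2.projectPoints(w,np.zeros(3),np.zeros(3),np.array(c['mtx'],float),np.array([c['k1'],0,0,0,0.]))[0].reshape(-1,2)
E
python3 - <<'E'
from h import *
print(manip.state(), manip.grip_point_offset)
for n in('side','top'):
    grab(n,n+'0'); c=manip.camera_model(n); T=np.linalg.inv(np.array(c['world_to_cam'])); print(n,T.round(3),c['mtx'],c['k1'])
E
```

```text
pics
{'time': 0.0, 'joint_pos': array([ 1.05596525e+00,  5.33202993e-02,  1.61430219e+00,  1.32995880e-05,
        1.47600861e+00, -1.18990259e-01]), 'joint_vel': array([-1.48538457e-05,  5.14584102e-04,  5.83192232e-04,  1.75410554e-04,
        6.61141115e-04,  1.49207098e-05]), 'joint_efforts': array([ 6.22203679e-04, -3.93687272e+01, -3.70177925e+01, -5.46103945e-05,
        7.02900157e-03,  8.45989007e-06]), 'tool_pos': array([0.24063356, 0.57606181, 0.19508087]), 'tool_rot': array([-3.23912151e-04,  1.96631285e-01,  9.80476975e-01, -9.66403828e-04]), 'contact_force': array([ 0.08811323, -0.54938949,  0.29154122]), 'ft_torque': array([0.03414544, 0.00263585, 0.00264943]), 'grasp_force': 0.0, 'gripper_width': 0.9991976093853775} 0.0187
side [[ 0.911 -0.176  0.372  0.134]
 [-0.412 -0.356  0.839 -0.866]
 [-0.015 -0.918 -0.397  0.547]
 [ 0.     0.     0.     1.   ]] [[449.75439069   0.         283.8793335 ]
 [  0.         449.75439069 207.01307562]
 [  0.           0.           1.        ]] -0.11727076502586399
top [[ 0.014 -0.99   0.143  0.415]
 [-1.    -0.013  0.004  0.083]
 [-0.002 -0.143 -0.99   1.277]
 [ 0.     0.     0.     1.   ]] [[517.99408247   0.         279.17146613]
 [  0.         517.99408247 216.42127197]
 [  0.           0.           1.        ]] -0.10289838167445776
```

View pics/top0.png

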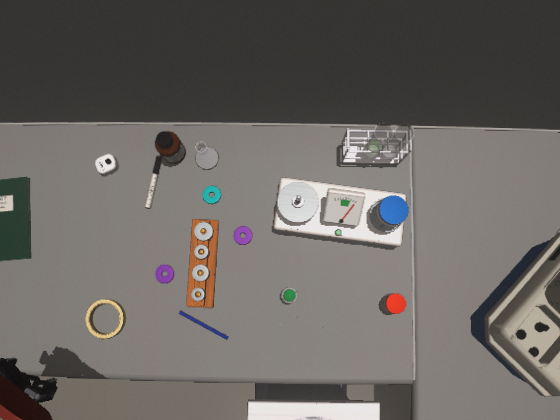

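View pics/side0.png

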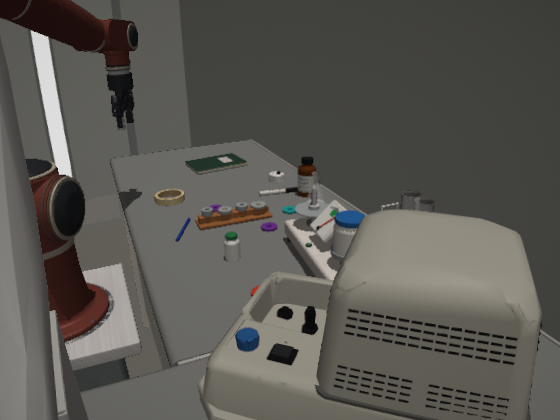

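The top view shows the rack with weights at about (203,231), (201,252), (200,272), (198,295), the stem pan at (298,202) and the tub at (391,211). The green vial is at (289,295) and the pot at (396,303). The side view shows the same scene from low left.

```bash
python3 - <<'E'
from h import *
d=np.load('pics/top0.npz'); p=d['p']; W=cloud('top',d['d'])
hsv=cv2.cvtColor(p,cv2.COLOR_RGB2HSV)
# rack wood
m=np.zeros(p.shape[:2],bool); m[215:312,183:222]=1
wood=m&(hsv[...,1]>120)&(hsv[...,0]<20)&(W[...,2]>0.002)
r=cv2.minAreaRect(W[wood][:,:2].astype(np.float32)*1000); print('rack',r)
g=p.max(2).astype(int)-p.min(2)
for (u,v) in [(203,231),(201,252),(200,272),(198,295)]:
    b=np.zeros_like(m); b[v-12:v+13,u-12:u+13]=1
    s=b&(g<40)&(W[...,2]>0.033); q=W[s]
    c,rad=cv2.minEnclosingCircle(q[:,:2].astype(np.float32)*1000); print('w',c,rad,np.median(q[:,2]),s.sum(), q[:,:2].mean(0))
b=np.zeros_like(m); b[175:230,272:325]=1
q=W[b&(W[...,2]>0.083)]; print('pan z hist',np.histogram(q[:,2],20))
q2=q[(q[:,2]>.083)&(q[:,2]<0.1)]; print('pan',cv2.minEnclosingCircle(q2[:,:2].astype(np.float32)*1000))
q3=q[q[:,2]>0.12]; print('stem',q3.mean(0),q3.max(0),len(q3))
b=np.zeros_like(m); b[175:250,270:412]=1
s=b&(W[...,2]>0.02)&(W[...,2]<0.07)&(g<30); print('bal',cv2.minAreaRect(W[s][:,:2].astype(np.float32)*1000), np.median(W[s][:,2]))
b[:]=0;b[185:235,365:412]=1; s=b&(hsv[...,1]>150)&(abs(hsv[...,0].astype(int)-110)<15);print('tub',cv2.minEnclosingCircle(W[s][:,:2].astype(np.float32)*1000),np.median(W[s][:,2]))
for n in('top','side'):
    p=np.load(f'pics/{n}0.npz')['p']
    c=[p[160:310,180:330],p[190:240,190:380]][n=='side']
    cv2.imwrite(f'pics/c{n}.png',cv2.resize(c[:,:,::-1],None,fx=4,fy=4,interpolation=cv2.INTER_CUBIC)) 
E
```

```text
rack ((482.0227966308594, 275.06787109375), (65.98019409179688, 214.4640350341797), 87.84117126464844)
w (556.1265869140625, 270.88739013671875) 22.76377296447754 0.03591842342909657 217 [0.55607791 0.27106813]
w (512.6774291992188, 273.14019775390625) 23.209793090820312 0.042468987676937076 145 [0.50700007 0.27341156]
w (456.1600646972656, 275.1515197753906) 20.304454803466797 0.03794955412098011 192 [0.45602198 0.27493439]
w (405.98065185546875, 278.15216064453125) 16.261646270751953 0.04504180850799 123 [0.40546636 0.27737525]
pan z hist (array([  7,  53, 527, 553,  89,  46,  21,   4,   1,   0,   4,   1,   0,
         1,   4,   3,   2,   7,  10,   5]), array([0.08592539, 0.08963665, 0.09334791, 0.09705918, 0.10077044,
       0.10448171, 0.10819297, 0.11190424, 0.1156155 , 0.11932677,
       0.12303803, 0.1267493 , 0.13046056, 0.13417182, 0.13788309,
       0.14159435, 0.14530562, 0.14901688, 0.15272815, 0.15643941,
       0.16015068]))
pan ((612.6474609375, 33.84172058105469), 61.21567153930664)
stem [0.61848895 0.04573361 0.14721531] [0.62607717 0.05086133 0.16015068] 37
bal ((607.6768798828125, -59.08595275878906), (309.96484375, 131.9591827392578), 82.8768539428711) 0.05378725977979126
tub ((594.9884643554688, -161.1885223388672), 31.965309143066406) nan
```

View pics/ctop.png

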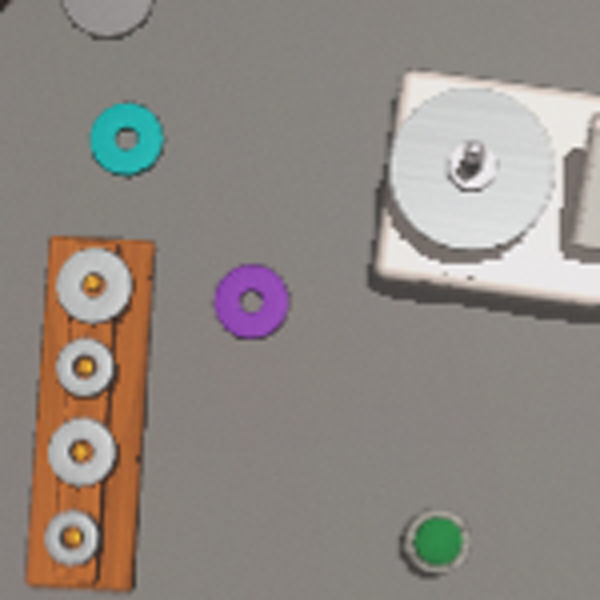

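```bash
cat >> h.py <<'E'
from scipy.spatial.transform import Rotation as R
def plan(x,y,z,yaw=None):
    s=manip.state(); q=s['tool_rot']; r=R.from_quat([q[1],q[2],q[3],q[0]]); M=r.as_matrix()
    a=np.arctan2(M[1,1],M[0,1]); print('t',round(s['time'],2),'tcp',(s['tool_pos']*1000).round(1),'yawY',round(a,3),'tilt',M[2,2].round(4),'F',s['contact_force'].round(1),'grip',round(s['gripper_width'],3),round(s['grasp_force'],1),'j6',s['joint_pos'][5].round(2))
    if yaw is not None: print('turn',round(-(yaw-a),3))
    print('shift cm',(M.T@(np.array([x,y,z])-s['tool_pos'])*100).round(2))
E
python3 -m crank '[{"turn":-0.12},{"turn":-0.12},{"turn":-0.115},{}]' 100
python3 -c "
from h import *
plan(.507,.273,.12,1.531)"
```

```text
t 0.1 tcp [240.7 576.1 195.2] yawY 1.175 tilt -1.0 F [-0.1  0.2 -0.2] grip 1.0 0.0 j6 -0.12
turn -0.356
shift cm [-36.26 -17.69   7.54]schema error: expected keys x, y, z, turn
```

```bash
python3 -m crank '[{"x":0,"y":0,"z":0,"turn":-0.12},{"x":0,"y":0,"z":0,"turn":-0.12},{"x":0,"y":0,"z":0,"turn":-0.115},{"x":0,"y":0,"z":0,"turn":0}]' 100
python3 -c "
from h import *
plan(.507,.273,.12,1.531)"
```

```text
time: 0.5
tool_pos: [0.2408, 0.5763, 0.1956]
tool_rot: [-0.0, 0.021, 1.0, -0.0]
contact_force: [0.4, 0.9, -0.3]
gripper_width: 1.005
grasp_force: 0.0
t 0.5 tcp [240.8 576.3 195.6] yawY 1.53 tilt -1.0 F [ 0.4  0.9 -0.3] grip 1.005 0.0 j6 -0.47
turn -0.001
shift cm [-27.85 -29.21   7.58]
```

```bash
python3 -m crank '[{"x":-3.1,"y":-3.25,"z":0.8,"turn":0},{"x":-3.1,"y":-3.25,"z":0.8,"turn":0},{"x":-3.1,"y":-3.25,"z":0.8,"turn":0},{"x":-3.1,"y":-3.25,"z":0.8,"turn":0},{"x":-3.1,"y":-3.25,"z":0.8,"turn":0}]' >/dev/null
python3 -m crank '[{"x":-3.1,"y":-3.25,"z":0.8,"turn":0},{"x":-3.1,"y":-3.25,"z":0.8,"turn":0},{"x":-3.1,"y":-3.25,"z":0.8,"turn":0},{"x":-3.1,"y":-3.25,"z":0.8,"turn":0},{"x":0,"y":0,"z":0,"turn":0}]' >/dev/null
python3 - <<'E'
from h import *
plan(.507,.273,.021,1.531)
grab('top','t1'); p,d=grab('side','s1')
cv2.imwrite('pics/c1.png',cv2.resize(np.load('pics/s1.npz')['p'][100:250,130:330,::-1],None,fx=4,fy=4,interpolation=cv2.INTER_CUBIC))
E
```

```text
t 1.5 tcp [509.7 268.9 122.7] yawY 1.521 tilt -1.0 F [0.1 1.  0.6] grip 1.001 0.0 j6 -1.16
turn -0.01
shift cm [ 0.28  0.42 10.17]
```

View pics/c1.png

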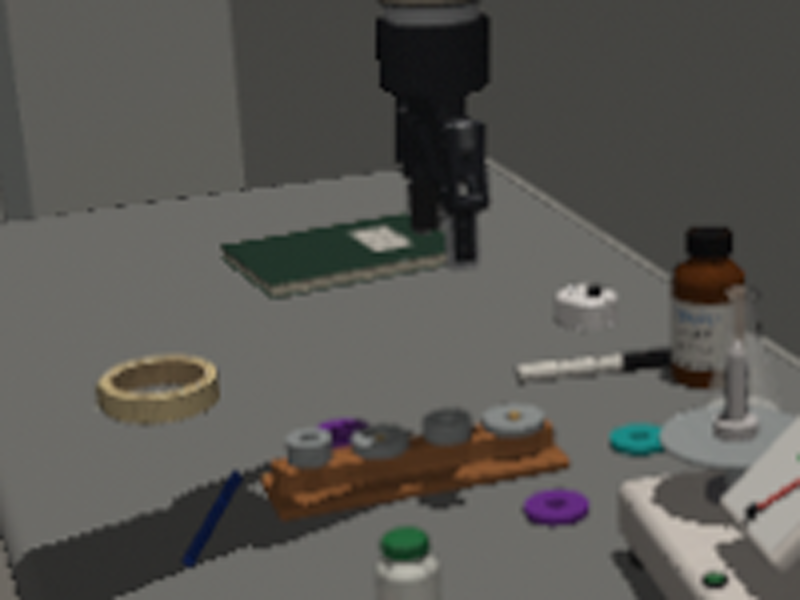

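The crop shows the open gripper above the rack, fingertips near (450,255). The weights are at (308,445), (380,440), (447,425) and (512,418). The way down is clear.

```bash
python3 -m crank '[{"x":0.28,"y":0.42,"z":2,"turn":-0.01},{"x":0,"y":0,"z":3,"turn":0},{"x":0,"y":0,"z":3,"turn":0},{"x":0,"y":0,"z":2.1,"turn":0},{"x":0,"y":0,"z":0,"turn":0}]' >/dev/null
python3 - <<'E'
from h import *
plan(.507,.273,.021,1.531)
E
```

```text
t 2.1 tcp [501.2 277.5  19.6] yawY 1.541 tilt -1.0 F [0.3 0.  0.3] grip 0.999 0.0 j6 -1.17
turn 0.01
shift cm [-0.59 -0.43 -0.14]
```

```bash
python3 -m crank '[{"x":-0.55,"y":-0.43,"z":-0.1,"turn":0.01},{"x":0,"y":0,"z":0,"turn":0},{"x":0,"y":0,"z":0,"turn":0},{"x":0,"y":0,"z":0,"turn":0},{"x":0,"y":0,"z":0,"turn":0}]' >/dev/null
python3 - <<'E'
from h import *
plan(.507,.273,.021,1.531)
E
```

```text
t 2.6 tcp [511.  273.   25.1] yawY 1.53 tilt -1.0 F [-1.2  0.   0.7] grip 0.998 0.0 j6 -1.17
turn -0.001
shift cm [ 0.4  -0.02  0.41]
```

```bash
for i in 1 2 3; do python3 -m crank '[{"x":0,"y":0,"z":0,"turn":0},{"x":0,"y":0,"z":0,"turn":0}]' | head -2; python3 -c "
from h import *
plan(.507,.273,.021)"; done
```

```text
time: 2.8
tool_pos: [0.5105, 0.2728, 0.0244]
t 2.8 tcp [510.5 272.8  24.4] yawY 1.53 tilt -1.0 F [ 0.4 -0.2 -0.2] grip 1.004 0.0 j6 -1.17
shift cm [0.35 0.   0.34]
time: 3.0
tool_pos: [0.5105, 0.2728, 0.0242]
t 3.0 tcp [510.5 272.8  24.2] yawY 1.53 tilt -1.0 F [-0.3  1.3  0.6] grip 1.005 0.0 j6 -1.17
shift cm [0.35 0.   0.32]
time: 3.2
tool_pos: [0.5105, 0.2729, 0.0243]
t 3.2 tcp [510.5 272.9  24.3] yawY 1.53 tilt -1.0 F [ 0.6 -0.4  0.3] grip 0.999 0.0 j6 -1.17
shift cm [0.35 0.   0.33]
```

```bash
python3 -m crank '[{"x":0.35,"y":0,"z":0.3,"turn":0},{"x":0,"y":0,"z":0,"turn":0},{"x":0,"y":0,"z":0,"turn":0},{"x":0,"y":0,"z":0,"turn":0}]' | head -2; python3 -m crank '[{"x":0,"y":0,"z":0,"turn":0},{"x":0,"y":0,"z":0,"turn":0},{"x":0,"y":0,"z":0,"turn":0},{"x":0,"y":0,"z":0,"turn":0},{"x":0,"y":0,"z":0,"turn":0}]' 0; python3 -m crank '[{"x":0,"y":0,"z":0,"turn":0},{"x":0,"y":0,"z":0,"turn":0}]'
```

```text
time: 3.6
tool_pos: [0.507, 0.273, 0.0213]
time: 4.1
tool_pos: [0.5071, 0.273, 0.0213]
tool_rot: [-0.0, 0.02, 1.0, 0.0]
contact_force: [0.0, 0.6, -0.3]
gripper_width: 0.139
grasp_force: 0.0
time: 4.3
tool_pos: [0.507, 0.273, 0.0213]
tool_rot: [0.0, 0.02, 1.0, 0.0]
contact_force: [0.4, -0.0, 0.3]
gripper_width: 0.004
grasp_force: 0.0
```

```bash
python3 - <<'E'
from h import *
s=manip.state()['tool_pos']
ims=[]
for n in('side','top'):
    p,d=grab(n,n+'2'); p=p.copy(); u=proj(n,[s])[0]; print(n,u)
    if n=='side': c=p[100:250,150:330]
    else: c=p[170:320,140:320]
    ims.append(cv2.resize(c[:,:,::-1],None,fx=2.2,fy=2.2*1,interpolation=cv2.INTER_CUBIC))
cv2.imwrite('pics/c2.png',np.hstack(ims))
E
```

```text
side [242.23550591 210.89371805]
top [202.54118961 251.843966  ]
```

View pics/c2.png

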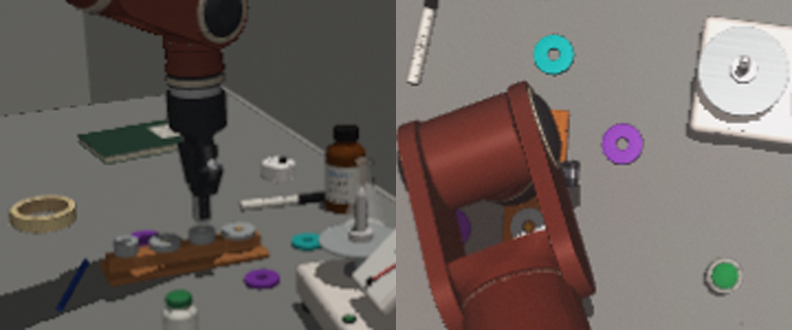

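```bash
python3 - <<'E'
from h import *
d=np.load('pics/side2.npz'); W=cloud('side',d['d']); p=d['p']
for v in range(186,214,2): print(v,[(tuple((W[v,u]*1000).round(0).astype(int)) if np.isfinite(W[v,u,0]) else None, int(p[v,u].mean())) for u in (238,241,243)])
print(manip.state()['joint_pos'])
E
```

```text
186 [((np.int64(495), np.int64(262), np.int64(104)), 17), ((np.int64(493), np.int64(228), np.int64(116)), 16), ((np.int64(502), np.int64(240), np.int64(111)), 19)]
188 [((np.int64(493), np.int64(257), np.int64(100)), 20), ((np.int64(496), np.int64(238), np.int64(107)), 17), ((np.int64(503), np.int64(243), np.int64(103)), 18)]
190 [((np.int64(494), np.int64(262), np.int64(92)), 68), ((np.int64(502), np.int64(258), np.int64(92)), 18), ((np.int64(509), np.int64(261), np.int64(90)), 23)]
192 [((np.int64(496), np.int64(269), np.int64(83)), 66), ((np.int64(502), np.int64(259), np.int64(86)), 20), ((np.int64(510), np.int64(264), np.int64(83)), 18)]
194 [((np.int64(496), np.int64(268), np.int64(78)), 62), ((np.int64(503), np.int64(262), np.int64(79)), 18), ((np.int64(509), np.int64(264), np.int64(77)), 19)]
196 [((np.int64(496), np.int64(270), np.int64(71)), 65), ((np.int64(501), np.int64(258), np.int64(74)), 19), ((np.int64(506), np.int64(256), np.int64(74)), 24)]
198 [((np.int64(495), np.int64(267), np.int64(66)), 69), ((np.int64(500), np.int64(256), np.int64(69)), 18), ((np.int64(507), np
[... 557 characters left out ...]
t64(40)), 65), ((np.int64(500), np.int64(261), np.int64(43)), 68), ((np.int64(506), np.int64(259), np.int64(42)), 67)]
208 [((np.int64(492), np.int64(263), np.int64(37)), 70), ((np.int64(498), np.int64(256), np.int64(39)), 73), ((np.int64(506), np.int64(260), np.int64(36)), 73)]
210 [((np.int64(492), np.int64(265), np.int64(30)), 63), ((np.int64(498), np.int64(257), np.int64(32)), 70), ((np.int64(506), np.int64(261), np.int64(29)), 65)]
212 [((np.int64(491), np.int64(263), np.int64(25)), 51), ((np.int64(500), np.int64(263), np.int64(23)), 51), ((np.int64(506), np.int64(265), np.int64(21)), 51)]
[ 3.64699920e-01  1.10007532e-01  1.86153104e+00 -4.41499555e-05
  1.17008095e+00 -1.16524923e+00]
```

```bash
python3 - <<'E'
from h import *
print(proj('side',[[.2406,.5761,.1951],[.5097,.2689,.1227]]).round(1))
for f,(u0,u1,v0,v1) in {'side0':(105,140,100,140),'s1':(220,265,130,180)}.items():
    W=cloud('side',np.load(f'pics/{f}.npz')['d'])[v0:v1,u0:u1].reshape(-1,3)
    r=dict(side0=[.24,.576],s1=[.51,.27])[f]
    k=(np.hypot(W[:,0]-r[0],W[:,1]-r[1])<.07)&(W[:,2]>.06); q=W[k]
    print(f,np.sort(q[:,2])[:8].round(3), q[np.argsort(q[:,2])[:12]].mean(0).round(3), q[:,2].max())
E
```

```text
[[127.7 140.5]
 [241.8 178.2]]
side0 [0.243 0.243 0.244 0.244 0.244 0.244 0.244 0.244] [0.239 0.573 0.244] 0.33492885117645177
s1 [0.169 0.169 0.169 0.17  0.17  0.171 0.171 0.171] [0.507 0.268 0.171] 0.27491348768229557
```

The side view shows the fingertips at z≈58 mm, above weight 3, while the reported TCP z is 21 mm. So the real finger ends sit about 36 mm above the reported TCP, and the start frame shows the same offset. I'll correct for it: reopen, then go lower.

```bash
python3 -m crank '[{"x":0,"y":0,"z":0,"turn":0},{"x":0,"y":0,"z":0,"turn":0},{"x":0,"y":0,"z":0,"turn":0},{"x":0,"y":0,"z":0,"turn":0},{"x":0,"y":0,"z":0,"turn":0}]' 100 >/dev/null; python3 -m crank '[{"x":0,"y":0,"z":0,"turn":0},{"x":0,"y":0,"z":0,"turn":0},{"x":0,"y":0,"z":1.2,"turn":0},{"x":0,"y":0,"z":1.0,"turn":0},{"x":0,"y":0,"z":0,"turn":0}]'
python3 -m crank '[{"x":0,"y":0,"z":1.0,"turn":0},{"x":0,"y":0,"z":0.5,"turn":0},{"x":0,"y":0,"z":0,"turn":0},{"x":0,"y":0,"z":0,"turn":0},{"x":0,"y":0,"z":0,"turn":0}]'
python3 -m crank '[{"x":0,"y":0,"z":0,"turn":0},{"x":0,"y":0,"z":0,"turn":0},{"x":0,"y":0,"z":0,"turn":0},{"x":0,"y":0,"z":0,"turn":0},{"x":0,"y":0,"z":0,"turn":0}]' 0
python3 -c "
from h import *
plan(.507,.273,-.016);grab('side','s3')"
```

```text
time: 5.4
tool_pos: [0.5049, 0.2722, -0.0036]
tool_rot: [-0.002, 0.02, 1.0, -0.001]
contact_force: [-0.2, -0.6, -0.5]
gripper_width: 1.002
grasp_force: 0.0
time: 5.9
tool_pos: [0.5074, 0.2732, -0.0153]
tool_rot: [0.0, 0.02, 1.0, 0.0]
contact_force: [-0.3, 0.1, 0.8]
gripper_width: 0.998
grasp_force: 0.0
time: 6.4
tool_pos: [0.5075, 0.2732, -0.0152]
tool_rot: [0.0, 0.02, 1.0, 0.0]
contact_force: [-0.1, 1.1, 2.0]
gripper_width: 0.382
grasp_force: 59.9
t 6.4 tcp [507.5 273.2 -15.2] yawY 1.53 tilt -1.0 F [-0.1  1.1  2. ] grip 0.382 59.9 j6 -1.17
shift cm [ 0.05 -0.02  0.08]
```

```bash
python3 -m crank '[{"x":0,"y":0,"z":-2,"turn":0},{"x":0,"y":0,"z":-3.5,"turn":0},{"x":0,"y":0,"z":-3.5,"turn":0},{"x":0,"y":0,"z":-3.5,"turn":0},{"x":0,"y":0,"z":-3.5,"turn":0}]' >/dev/null
python3 -m crank '[{"x":0,"y":0,"z":0,"turn":0.14},{"x":0,"y":0,"z":0,"turn":0.14},{"x":0,"y":0,"z":0,"turn":0.14},{"x":0,"y":0,"z":0,"turn":0.14},{"x":0,"y":0,"z":0,"turn":0.14}]' >/dev/null
python3 -m crank '[{"x":0,"y":0,"z":0,"turn":0.14},{"x":0,"y":0,"z":0,"turn":0.14},{"x":0,"y":0,"z":0,"turn":0.14},{"x":0,"y":0,"z":0,"turn":0.14},{"x":0,"y":0,"z":0,"turn":0.14}]' >/dev/null
python3 -m crank '[{"x":0,"y":0,"z":0,"turn":0.14},{"x":0,"y":0,"z":0,"turn":0.115},{"x":0,"y":0,"z":0,"turn":0},{"x":0,"y":0,"z":0,"turn":0},{"x":0,"y":0,"z":0,"turn":0}]' 
python3 -c "
from h import *
plan(.6195,.0455,.145,-.124);grab('side','s4')"
```

```text
time: 8.45
tool_pos: [0.5068, 0.273, 0.144]
tool_rot: [-0.0, 0.749, 0.662, -0.0]
contact_force: [-0.6, 0.7, -1.5]
gripper_width: 0.383
grasp_force: 61.0
t 8.45 tcp [506.8 273.  144. ] yawY -0.123 tilt -1.0 F [-0.6  0.7 -1.5] grip 0.383 61.0 j6 0.49
turn 0.001
shift cm [-21.19  13.98  -0.1 ]
```

```bash
python3 -m crank '[{"x":-3,"y":2,"z":0,"turn":0},{"x":-4,"y":2.6,"z":0,"turn":0},{"x":-4,"y":2.6,"z":0,"turn":0},{"x":-4,"y":2.6,"z":0,"turn":0},{"x":-4,"y":2.6,"z":0,"turn":0}]' >/dev/null
python3 -m crank '[{"x":-2.2,"y":1.6,"z":0,"turn":0},{"x":0,"y":0,"z":0,"turn":0},{"x":0,"y":0,"z":0,"turn":0},{"x":0,"y":0,"z":0,"turn":0},{"x":0,"y":0,"z":0,"turn":0}]' 
python3 - <<'E'
from h import *
plan(.6195,.0455,.145,-.124)
p,d=grab('side','s5'); q,e=grab('top','t5')
u,v=proj('side',[.6195,.0455,.16])[0].astype(int); print(u,v)
u2,v2=proj('top',[.6195,.0455,.16])[0].astype(int); print(u2,v2)
a=cv2.resize(p[v-45:v+45,u-35:u+35,::-1],None,fx=6,fy=6,interpolation=cv2.INTER_CUBIC)
b=cv2.resize(q[v2-45:v2+45,u2-27:u2+27,::-1],None,fx=6,fy=6,interpolation=cv2.INTER_CUBIC)
cv2.imwrite('pics/c5.png',np.hstack([a,b]))
E
```

```text
time: 9.5
tool_pos: [0.619, 0.0464, 0.1442]
tool_rot: [-0.0, 0.749, 0.662, -0.0]
contact_force: [-0.5, -0.3, -0.8]
gripper_width: 0.388
grasp_force: 61.0
t 9.5 tcp [619.   46.4 144.2] yawY -0.123 tilt -1.0 F [-0.5 -0.3 -0.8] grip 0.388 61.0 j6 0.08
turn 0.001
shift cm [-0.09  0.06 -0.08]
313 184
298 197
```

View pics/c5.png

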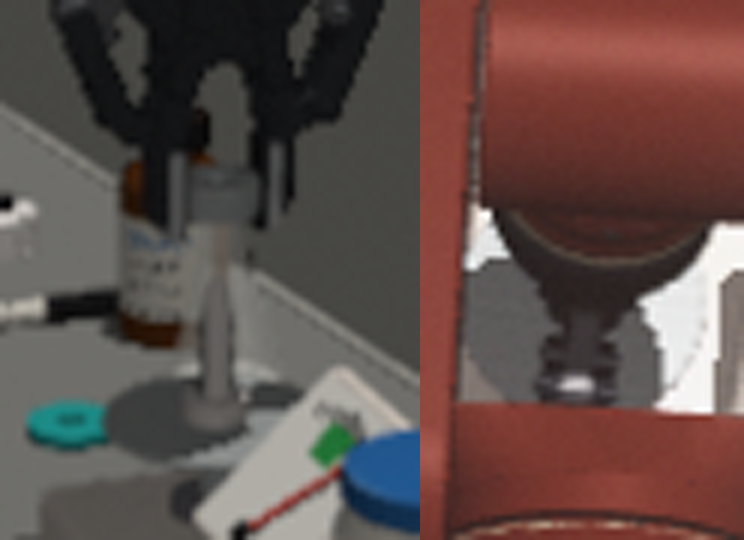

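The left half shows weight 3 level between the pads at crop (222,195), with the stem below it running from (222,240) to (215,405). Sideways it is well aligned in this view, so I'll check the depth direction numerically.

```bash
cat >> h.py <<'E'
from scipy.optimize import least_squares
def cyl(W,x,y,z0,z1,rad,tol=.012):
    """fit vertical cylinder axis of known radius to visible side points"""
    q=W.reshape(-1,3); k=(q[:,2]>z0)&(q[:,2]<z1)&(np.hypot(q[:,0]-x,q[:,1]-y)<rad+tol); q=q[k]
    if len(q)<5: return None,len(q)
    f=lambda c:np.hypot(q[:,0]-c[0],q[:,1]-c[1])-rad
    r=least_squares(f,[x,y],loss='soft_l1',f_scale=.002); return (r.x*1000).round(1),len(q),(r.fun.std()*1000).round(1)
E
python3 - <<'E'
from h import *
for f in('side0','s4','s5'):
    W=cloud('side',np.load(f'pics/{f}.npz')['d'])
    for z0,z1 in((.11,.125),(.122,.137),(.115,.147)): print(f,'stem',z0,cyl(W,.6195,.0455,z0,z1,.006))
W=cloud('side',np.load('pics/s5.npz')['d'])
q=W[160:182,305:327]
for v in (164,168,170,172,174,176,178,180): print(v,[tuple((W[v,u]*1000).round(0).tolist()) for u in (309,312,315,318,321)])
print('ring',[cyl(W,.619,.0455,z,z+.01,.0178) for z in(.185,.19,.195)])
E
```

```text
side0 stem 0.11 (array([619.1,  46.2]), 34, np.float64(1.1))
side0 stem 0.122 (array([619. ,  46.2]), 33, np.float64(1.4))
side0 stem 0.115 (array([618.7,  46.2]), 68, np.float64(1.4))
s4 stem 0.11 (array([618.8,  45.9]), 31, np.float64(1.5))
s4 stem 0.122 (array([618.6,  45.8]), 31, np.float64(1.7))
s4 stem 0.115 (array([618.6,  45.9]), 65, np.float64(1.5))
s5 stem 0.11 (array([619.1,  46.3]), 31, np.float64(1.2))
s5 stem 0.122 (array([618.5,  46.4]), 31, np.float64(1.3))
s5 stem 0.115 (array([618.7,  46. ]), 67, np.float64(1.2))
164 [(759.0, 342.0, 107.0), (841.0, 477.0, 56.0), (840.0, 452.0, 63.0), (839.0, 428.0, 70.0), (633.0, 36.0, 214.0)]
168 [(611.0, 55.0, 201.0), (619.0, 55.0, 200.0), (625.0, 52.0, 200.0), (629.0, 44.0, 202.0), (634.0, 38.0, 203.0)]
170 [(603.0, 41.0, 201.0), (609.0, 36.0, 202.0), (617.0, 35.0, 201.0), (623.0, 32.0, 201.0), (634.0, 37.0, 198.0)]
172 [(604.0, 43.0, 196.0), (610.0, 37.0, 197.0), (614.0, 31.0, 198.0), (623.0, 31.0, 196.0), (632.0, 33.0, 194.0)]
174 [(603.0, 39.0, 192.0), (607.0, 32.0, 194.0), (614.0, 31.0, 193.0), (622.0, 30.0, 192.0), (632.0, 33.0, 189.0)]
176 [(755.0, 332.0, 70.0), (606.0, 29.0, 190.0), (613.0, 29.0, 189.0), (753.0, 270.0, 90.0), (634.0, 37.0, 183.0)]
178 [(751.0, 326.0, 66.0), (735.0, 274.0, 85.0), (739.0, 263.0, 88.0), (752.0, 268.0, 84.0), (837.0, 402.0, 28.0)]
180 [(754.0, 332.0, 57.0), (733.0, 270.0, 81.0), (740.0, 265.0, 81.0), (750.0, 263.0, 80.0), (838.0, 404.0, 20.0)]
ring [(array([617.7,  45.7]), 82, np.float64(4.9)), (array([617.5,  45.9]), 104, np.float64(5.5)), (array([615.7,  45.7]), 118, np.float64(5.6))]
```

```bash
python3 - <<'E'
from h import *
W=cloud('side',np.load('pics/s5.npz')['d'])
for a,b in((309,320),(310,319),(308,321)): print('ring',cyl(W[170:177,a:b],.619,.0455,.186,.2,.0178))
p=np.load('pics/s5.npz')['p']; print(p[172,303:330].mean(1).astype(int))
c=proj('side',[[.6188,.0461,.194],[.6188,.0461,.13],[.6188,.0461,.157]]);print(c)
print(p[185:196,314].mean(1).astype(int),p[190,308:322].mean(1).astype(int),p[196,308:322].mean(1).astype(int))
E
```

```text
ring (array([618.7,  47.5]), 56, np.float64(1.9))
ring (array([619.5,  47.2]), 46, np.float64(2.0))
ring (array([617.8,  47.5]), 66, np.float64(2.1))
[17 18 18 59 77 62 53 66 71 73 73 73 73 73 71 69 66 60 35 40 74 65 34 40
 63 68 69]
[[313.60569001 171.38377363]
 [313.34341966 195.93127309]
 [313.45515493 185.70769401]]
[93 94 96 97 96 97 96 96 96 95 96] [106 106 109  95  88  94  97  92  99 117 123 120 117 119] [ 77  85  83  66  79  94  95  90  80 111 124 125 122 118]
```

```bash
python3 -m crank '[{"x":0,"y":0,"z":1.5,"turn":0},{"x":0,"y":0,"z":1.5,"turn":0},{"x":0,"y":0,"z":0,"turn":0},{"x":0,"y":0,"z":0,"turn":0},{"x":0,"y":0,"z":0,"turn":0}]' 
python3 -m crank '[{"x":0,"y":0,"z":0.3,"turn":0},{"x":0,"y":0,"z":0.2,"turn":0},{"x":0,"y":0,"z":0,"turn":0},{"x":0,"y":0,"z":0,"turn":0}]' | grep -E 'pos|cont'
python3 - <<'E'
from h import *
p,d=grab('side','s6'); W=cloud('side',d)
cv2.imwrite('pics/c6.png',cv2.resize(p[150:220,280:350,::-1],None,fx=8,fy=8,interpolation=cv2.INTER_CUBIC))
E
```

```text
time: 10.1
tool_pos: [0.6197, 0.0452, 0.1144]
tool_rot: [0.0, 0.75, 0.662, 0.0]
contact_force: [0.5, 0.5, -1.0]
gripper_width: 0.385
grasp_force: 61.0
tool_pos: [0.6195, 0.0452, 0.1093]
contact_force: [0.7, -0.4, -0.1]
```

View pics/c6.png

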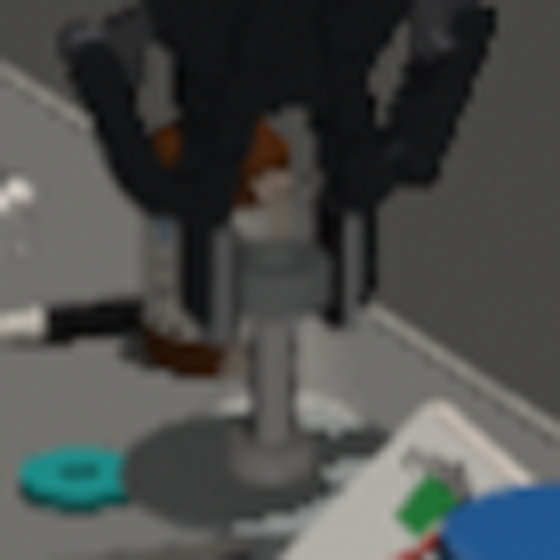

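The crop shows the weight's lower edge around the stem tip at (275,310). Its right edge at x≈330 puts its centre at about 272, against the stem at about 273. That is aligned, so I'll press down with force checks.

```bash
for i in 1; do python3 -m crank '[{"x":0,"y":0,"z":0.3,"turn":0},{"x":0,"y":0,"z":0,"turn":0},{"x":0,"y":0,"z":0,"turn":0}]' | grep -E 'pos|cont'; python3 -m crank '[{"x":0,"y":0,"z":0.3,"turn":0},{"x":0,"y":0,"z":0,"turn":0},{"x":0,"y":0,"z":0,"turn":0}]' | grep -E 'pos|cont'; python3 -m crank '[{"x":0,"y":0,"z":0.3,"turn":0},{"x":0,"y":0,"z":0,"turn":0},{"x":0,"y":0,"z":0,"turn":0}]' | grep -E 'pos|cont'; done
```

```text
tool_pos: [0.6194, 0.0452, 0.1061]
contact_force: [0.0, -0.6, -1.3]
tool_pos: [0.6194, 0.0453, 0.1031]
contact_force: [0.3, -0.7, -0.9]
tool_pos: [0.6194, 0.0452, 0.1001]
contact_force: [-0.4, -0.3, -1.6]
```

```bash
python3 -m crank '[{"x":0,"y":0,"z":0.4,"turn":0},{"x":0,"y":0,"z":0,"turn":0},{"x":0,"y":0,"z":0,"turn":0}]' | grep -E 'pos|cont'; python3 -m crank '[{"x":0,"y":0,"z":0.4,"turn":0},{"x":0,"y":0,"z":0,"turn":0},{"x":0,"y":0,"z":0,"turn":0}]' | grep -E 'pos|cont'; python3 -m crank '[{"x":0,"y":0,"z":0.4,"turn":0},{"x":0,"y":0,"z":0,"turn":0},{"x":0,"y":0,"z":0,"turn":0}]' | grep -E 'pos|cont'; python3 -m crank '[{"x":0,"y":0,"z":0.4,"turn":0},{"x":0,"y":0,"z":0,"turn":0},{"x":0,"y":0,"z":0,"turn":0}]' | grep -E 'pos|cont'
```

```text
tool_pos: [0.6196, 0.0452, 0.0964]
contact_force: [-0.2, 0.5, -0.0]
tool_pos: [0.6195, 0.0452, 0.0922]
contact_force: [0.3, 0.2, 0.8]
tool_pos: [0.6195, 0.0452, 0.0881]
contact_force: [-0.1, -0.4, 0.9]
tool_pos: [0.6195, 0.0452, 0.0842]
contact_force: [0.0, 0.5, 1.1]
```

```bash
f(){ grep -E 'pos|cont' | tr '\n' ' '; echo; }; python3 -m crank '[{"x":0,"y":0,"z":0.4,"turn":0},{"x":0,"y":0,"z":0,"turn":0},{"x":0,"y":0,"z":0,"turn":0}]' |f; python3 -m crank '[{"x":0,"y":0,"z":0.4,"turn":0},{"x":0,"y":0,"z":0,"turn":0},{"x":0,"y":0,"z":0,"turn":0}]' | f; python3 -m crank '[{"x":0,"y":0,"z":0.3,"turn":0},{"x":0,"y":0,"z":0,"turn":0},{"x":0,"y":0,"z":0,"turn":0}]' | f; python3 -m crank '[{"x":0,"y":0,"z":0.3,"turn":0},{"x":0,"y":0,"z":0,"turn":0},{"x":0,"y":0,"z":0,"turn":0}]' | f;  python3 -m crank '[{"x":0,"y":0,"z":0.3,"turn":0},{"x":0,"y":0,"z":0,"turn":0},{"x":0,"y":0,"z":0,"turn":0}]' | f
```

```text
tool_pos: [0.6195, 0.0452, 0.0802] contact_force: [-0.5, -0.3, 0.9] 
tool_pos: [0.6196, 0.0452, 0.0763] contact_force: [-0.1, -0.4, 2.8] 
tool_pos: [0.6196, 0.0452, 0.0733] contact_force: [-0.4, 0.7, 2.6] 
tool_pos: [0.6195, 0.0451, 0.0702] contact_force: [-0.4, 0.1, 2.5] 
tool_pos: [0.6194, 0.0452, 0.067] contact_force: [-1.2, 0.4, 1.7]
```

```bash
f(){ grep -E 'pos|cont' | tr '\n' ' '; echo; }; python3 -m crank '[{"x":0,"y":0,"z":0.3,"turn":0},{"x":0,"y":0,"z":0,"turn":0},{"x":0,"y":0,"z":0,"turn":0}]' |f; python3 -m crank '[{"x":0,"y":0,"z":0.3,"turn":0},{"x":0,"y":0,"z":0,"turn":0},{"x":0,"y":0,"z":0,"turn":0}]' | f; python3 -m crank '[{"x":0,"y":0,"z":0.2,"turn":0},{"x":0,"y":0,"z":0,"turn":0},{"x":0,"y":0,"z":0,"turn":0}]' | f; python3 -m crank '[{"x":0,"y":0,"z":0.2,"turn":0},{"x":0,"y":0,"z":0,"turn":0},{"x":0,"y":0,"z":0,"turn":0}]' | f; python3 - <<'E'
from h import *
p,d=grab('side','s7'); W=cloud('side',d)
q=W[150:230,280:350].reshape(-1,3); k=(np.hypot(q[:,0]-.619,q[:,1]-.046)<.045)
for r in range(192,216,2): print(r,[tuple((W[r,u]*1000).round(0).tolist()) for u in (300,313,326)], p[r,313].mean().astype(int))
E
```

```text
tool_pos: [0.6195, 0.0452, 0.0642] contact_force: [-0.6, 0.6, 1.8] 
tool_pos: [0.6195, 0.0452, 0.0613] contact_force: [-0.0, -0.0, 3.0] 
tool_pos: [0.6195, 0.0452, 0.0592] contact_force: [0.3, -0.1, 3.3] 
tool_pos: [0.6195, 0.0452, 0.0572] contact_force: [0.0, 0.2, 2.3] 
192 [(579.0, 40.0, 150.0), (615.0, 42.0, 143.0), (645.0, 29.0, 142.0)] 97
194 [(579.0, 40.0, 144.0), (616.0, 42.0, 137.0), (645.0, 30.0, 136.0)] 95
196 [(578.0, 37.0, 141.0), (616.0, 43.0, 131.0), (648.0, 35.0, 129.0)] 96
198 [(728.0, 343.0, -4.0), (614.0, 38.0, 128.0), (799.0, 298.0, -1.0)] 96
200 [(718.0, 322.0, -2.0), (617.0, 44.0, 120.0), (792.0, 287.0, -2.0)] 96
202 [(710.0, 307.0, -2.0), (615.0, 41.0, 116.0), (785.0, 273.0, -3.0)] 90
204 [(704.0, 295.0, -3.0), (613.0, 37.0, 113.0), (776.0, 257.0, -2.0)] 67
206 [(697.0, 281.0, -3.0), (609.0, 28.0, 112.0), (770.0, 247.0, -3.0)] 74
208 [(600.0, 83.0, 87.0), (611.0, 32.0, 104.0), (616.0, -24.0, 125.0)] 75
210 [(593.0, 69.0, 88.0), (613.0, 36.0, 97.0), (612.0, -30.0, 123.0)] 86
212 [(588.0, 58.0, 88.0), (612.0, 34.0, 93.0), (608.0, -37.0, 122.0)] 97
214 [(581.0, 45.0, 89.0), (613.0, 36.0, 86.0), (608.0, -37.0, 117.0)] 68
```

```bash
f(){ grep -E 'pos|cont' | tr '\n' ' '; echo; }; python3 -m crank '[{"x":0,"y":0,"z":0.2,"turn":0},{"x":0,"y":0,"z":0,"turn":0},{"x":0,"y":0,"z":0,"turn":0}]' |f; python3 -m crank '[{"x":0,"y":0,"z":0.2,"turn":0},{"x":0,"y":0,"z":0,"turn":0},{"x":0,"y":0,"z":0,"turn":0}]' | f; python3 -m crank '[{"x":0,"y":0,"z":0.15,"turn":0},{"x":0,"y":0,"z":0,"turn":0},{"x":0,"y":0,"z":0,"turn":0}]' | f
```

```text
tool_pos: [0.6193, 0.0452, 0.0551] contact_force: [-0.5, -0.4, 2.7] 
tool_pos: [0.6195, 0.0452, 0.0532] contact_force: [-1.1, 0.4, 3.0] 
tool_pos: [0.6195, 0.0452, 0.0518] contact_force: [-0.6, -0.5, 3.4]
```

```bash
f(){ grep -E 'pos|cont' | tr '\n' ' '; echo; }; python3 -m crank '[{"x":0,"y":0,"z":0.1,"turn":0},{"x":0,"y":0,"z":0,"turn":0},{"x":0,"y":0,"z":0,"turn":0}]' |f; python3 -m crank '[{"x":0,"y":0,"z":0.1,"turn":0},{"x":0,"y":0,"z":0,"turn":0},{"x":0,"y":0,"z":0,"turn":0}]' | f
```

```text
tool_pos: [0.6195, 0.0452, 0.0508] contact_force: [-0.7, 0.3, 2.6] 
tool_pos: [0.6195, 0.0452, 0.05] contact_force: [-2.3, -0.5, 5.7]
```

Contact is starting to rise, so I'll continue in small steps.

```bash
f(){ grep -E 'pos|cont' | tr '\n' ' '; echo; }; python3 -m crank '[{"x":0,"y":0,"z":0.08,"turn":0},{"x":0,"y":0,"z":0,"turn":0},{"x":0,"y":0,"z":0,"turn":0}]' |f
```

```text
tool_pos: [0.6196, 0.0452, 0.05] contact_force: [-4.0, 0.2, 9.0]
```

```bash
f(){ grep -E 'pos|cont' | tr '\n' ' '; echo; }; python3 -m crank '[{"x":0,"y":0,"z":0.08,"turn":0},{"x":0,"y":0,"z":0,"turn":0},{"x":0,"y":0,"z":0,"turn":0}]' |f; python3 - <<'E'
from h import *
p,d=grab('side','s8')
cv2.imwrite('pics/c8.png',cv2.resize(p[165:235,280:350,::-1],None,fx=8,fy=8,interpolation=cv2.INTER_CUBIC))
E
```

```text
tool_pos: [0.6196, 0.0452, 0.05] contact_force: [-6.9, 0.7, 11.7]
```

View pics/c8.png

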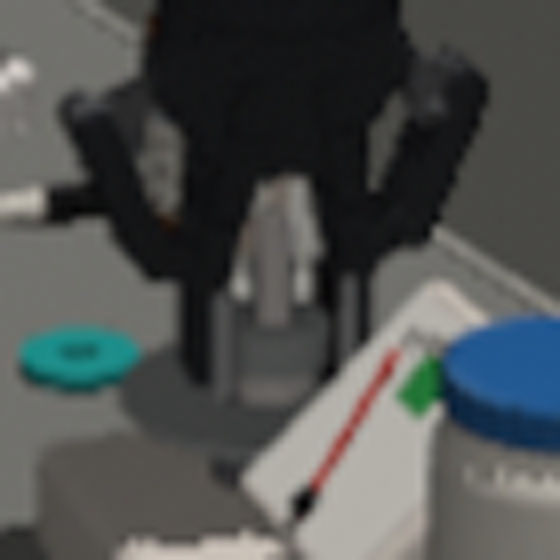

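The crop shows weight 3 at rows 320–370 with something light below it (the seat), the finger ends close to the pan plate, and the pointer swung to the stem side at (395,350). I need to tell whether the weight is on the seat or the fingers are on the plate.

```bash
python3 - <<'E'
from h import *
D=np.load('pics/s8.npz'); W=cloud('side',D['d']); p=D['p']
for r in range(200,222): print(r,[tuple((W[r,u]*1000).round(0).tolist()) for u in (304,307,312,314,316)], p[r,[304,307,314]].mean(1).astype(int))
print(manip.state()['ft_torque'])
E
```

```text
200 [(588.0, 36.0, 128.0), (593.0, 30.0, 130.0), (614.0, 44.0, 121.0), (618.0, 41.0, 121.0), (624.0, 42.0, 120.0)] [20 20 98]
201 [(587.0, 34.0, 127.0), (596.0, 35.0, 125.0), (614.0, 44.0, 118.0), (618.0, 42.0, 118.0), (737.0, 250.0, 18.0)] [20 47 98]
202 [(589.0, 39.0, 122.0), (597.0, 38.0, 121.0), (612.0, 41.0, 117.0), (617.0, 39.0, 117.0), (626.0, 46.0, 113.0)] [18 70 98]
203 [(590.0, 40.0, 119.0), (597.0, 37.0, 118.0), (613.0, 42.0, 114.0), (617.0, 39.0, 114.0), (625.0, 43.0, 111.0)] [19 74 98]
204 [(589.0, 39.0, 117.0), (597.0, 37.0, 116.0), (615.0, 46.0, 109.0), (617.0, 39.0, 111.0), (626.0, 45.0, 107.0)] [19 74 98]
205 [(591.0, 41.0, 113.0), (597.0, 38.0, 113.0), (611.0, 38.0, 110.0), (619.0, 42.0, 107.0), (625.0, 44.0, 105.0)] [20 74 85]
206 [(589.0, 39.0, 111.0), (595.0, 33.0, 112.0), (612.0, 39.0, 107.0), (615.0, 35.0, 108.0), (621.0, 35.0, 107.0)] [19 74 68]
207 [(589.0, 39.0, 109.0), (597.0, 38.0, 107.0), (609.0, 34.0, 107.0), (612.0, 29.0, 108.0), (617.0, 27.0, 108.0)] [20 73 71]
208 [(590.0, 40.0, 105.0), (596.0, 36.0, 106.0), (607.0, 30.0, 106.0), (612.0, 30.0, 105.0),
[... 966 characters left out ...]
.0, 83.0), (619.0, 31.0, 82.0)] [62 61 62]
217 [(588.0, 36.0, 83.0), (596.0, 35.0, 82.0), (606.0, 27.0, 83.0), (609.0, 23.0, 84.0), (615.0, 25.0, 82.0)] [62 61 61]
218 [(586.0, 31.0, 83.0), (594.0, 31.0, 81.0), (604.0, 24.0, 82.0), (607.0, 19.0, 83.0), (593.0, -17.0, 101.0)] [62 62 60]
219 [(583.0, 27.0, 82.0), (591.0, 25.0, 82.0), (603.0, 21.0, 81.0), (605.0, 14.0, 83.0), (590.0, -22.0, 101.0)] [61 62 84]
220 [(580.0, 19.0, 84.0), (587.0, 19.0, 82.0), (598.0, 13.0, 82.0), (586.0, -20.0, 99.0), (591.0, -21.0, 99.0)] [ 70  65 133]
221 [(580.0, 21.0, 80.0), (586.0, 16.0, 81.0), (597.0, 10.0, 81.0), (586.0, -20.0, 96.0), (587.0, -28.0, 100.0)] [ 76  68 166]
[-0.01918336  1.00597487  0.00709886]
```

```bash
f(){ grep -E 'pos|cont|wid' | tr '\n' ' '; echo; }; python3 -m crank '[{"x":0,"y":0,"z":-0.2,"turn":0},{"x":0,"y":0,"z":0,"turn":0},{"x":0,"y":0,"z":0,"turn":0}]' |f;  python3 -m crank '[{"x":0,"y":0,"z":0,"turn":0},{"x":0,"y":0,"z":0,"turn":0},{"x":0,"y":0,"z":0,"turn":0},{"x":0,"y":0,"z":0,"turn":0},{"x":0,"y":0,"z":0,"turn":0}]' 75 | f;  python3 -m crank '[{"x":0,"y":0,"z":-1,"turn":0},{"x":0,"y":0,"z":-3,"turn":0},{"x":0,"y":0,"z":-4,"turn":0},{"x":0,"y":0,"z":-4,"turn":0},{"x":0,"y":0,"z":-2,"turn":0}]' 100| f; python3 - <<'E'
from h import *
plan(.456,.275,.145,1.531)
p,d=grab('side','s9'); W=cloud('side',d)
for r in range(196,222): print(r,[tuple((W[r,u]*1000).round(0).tolist()) for u in (305,313,315)], p[r,[305,313]].mean(1).astype(int))
print('ring',cyl(W,.619,.046,.098,.108,.0178),'stem',cyl(W,.619,.046,.12,.14,.006))
cv2.imwrite('pics/c9.png',cv2.resize(p[165:235,280:350,::-1],None,fx=8,fy=8,interpolation=cv2.INTER_CUBIC))
E
```

```text
tool_pos: [0.6195, 0.0452, 0.0501] contact_force: [-1.9, 0.4, 3.5] gripper_width: 0.382 
tool_pos: [0.6197, 0.0452, 0.0502] contact_force: [1.2, 0.1, 1.4] gripper_width: 0.75 
tool_pos: [0.6208, 0.0452, 0.1951] contact_force: [0.6, -0.0, 1.1] gripper_width: 1.005 
t 18.85 tcp [620.8  45.2 195.1] yawY -0.125 tilt -1.0 F [ 0.6 -0.   1.1] grip 1.005 0.0 j6 0.08
turn -1.656
shift cm [ 20.74 -19.24   4.92]
196 [(743.0, 337.0, 2.0), (615.0, 41.0, 132.0), (620.0, 40.0, 132.0)] [26 94]
197 [(745.0, 341.0, -3.0), (616.0, 43.0, 129.0), (621.0, 42.0, 128.0)] [79 93]
198 [(741.0, 334.0, -3.0), (614.0, 39.0, 128.0), (620.0, 39.0, 127.0)] [109  94]
199 [(740.0, 330.0, -5.0), (615.0, 40.0, 125.0), (621.0, 41.0, 124.0)] [108  94]
200 [(732.0, 316.0, -2.0), (616.0, 43.0, 121.0), (620.0, 39.0, 121.0)] [106  79]
201 [(717.0, 285.0, 9.0), (612.0, 35.0, 122.0), (617.0, 34.0, 121.0)] [95 64]
202 [(618.0, 89.0, 98.0), (610.0, 30.0, 121.0), (615.0, 29.0, 121.0)] [73 71]
203 [(616.0, 86.0, 96.0), (611.0, 33.0, 118.0), (614.0, 28.0, 119.0)] [59 73]
204 [(613.0, 80.0, 96.0), (611.0, 33.0, 115.0), (614.0, 28.0,
[... 729 characters left out ...]
, 99.0), (603.0, 17.0, 96.0), (608.0, 16.0, 95.0)] [ 61 139]
215 [(582.0, 18.0, 97.0), (600.0, 12.0, 96.0), (605.0, 11.0, 95.0)] [ 73 137]
216 [(581.0, 17.0, 95.0), (596.0, 4.0, 97.0), (600.0, 2.0, 97.0)] [ 94 113]
217 [(673.0, 199.0, -1.0), (596.0, 4.0, 95.0), (601.0, 4.0, 94.0)] [95 77]
218 [(617.0, 87.0, 53.0), (617.0, 43.0, 72.0), (622.0, 42.0, 71.0)] [83 72]
219 [(613.0, 81.0, 54.0), (617.0, 42.0, 69.0), (589.0, -19.0, 101.0)] [79 73]
220 [(612.0, 78.0, 52.0), (617.0, 43.0, 66.0), (588.0, -22.0, 99.0)] [80 92]
221 [(610.0, 74.0, 52.0), (585.0, -18.0, 96.0), (586.0, -25.0, 98.0)] [ 80 134]
ring (array([621.8,  49.2]), 37, np.float64(3.4)) stem (array([618.2,  45.1]), 78, np.float64(4.4))
```

View pics/c9.png

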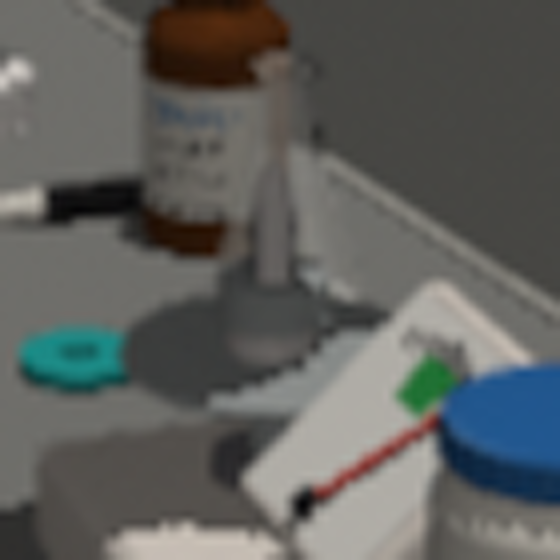

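The pan is back up and weight 3 sits low on the stem at crop (275,320). The pointer is hard over to the tub side, as expected with one weight. I'll check for a gap under it by comparing projected edges.

```bash
python3 - <<'E'
from h import *
c=np.array([.6188,.046]); dr=np.array([.134,-.866])-c; dr/=np.linalg.norm(dr)
def row(r,z): return proj('side',[[*(c+dr*r),z]])[0]
for s in(.104,.105,.106,.107): print(s,'seatbot',row(.014,s-.01).round(2),'ringbot',row(.0178,s).round(2),'ringtopfront',row(.0178,s+.015).round(2),'seattop',row(.014,s).round(2),'stemtip',row(0,s+.051)[1].round(2))
for f in('side0','s9','s8'):
    p=np.load(f'pics/{f}.npz')['p']; print(f,[p[r,312:316].mean().astype(int) for r in range(178,222)])
E
```

```text
0.104 seatbot [313.19 211.55] ringbot [313.22 208.46] ringtopfront [313.29 202.84] seattop [313.23 207.85] stemtip 186.48
0.105 seatbot [313.19 211.18] ringbot [313.23 208.09] ringtopfront [313.29 202.47] seattop [313.23 207.48] stemtip 186.1
0.106 seatbot [313.19 210.81] ringbot [313.23 207.72] ringtopfront [313.3  202.09] seattop [313.24 207.1 ] stemtip 185.72
0.107 seatbot [313.2  210.44] ringbot [313.24 207.35] ringtopfront [313.3  201.71] seattop [313.24 206.73] stemtip 185.34
side0 [np.int64(92), np.int64(92), np.int64(92), np.int64(90), np.int64(91), np.int64(95), np.int64(104), np.int64(120), np.int64(129), np.int64(130), np.int64(123), np.int64(102), np.int64(93), np.int64(92), np.int64(92), np.int64(92), np.int64(91), np.int64(91), np.int64(91), np.int64(91), np.int64(91), np.int64(91), np.int64(91), np.int64(91), np.int64(91), np.int64(91), np.int64(93), np.int64(134), np.int64(147), np.int64(112), np.int64(94), np.int64(94), np.int64(115), np.int64(133), np.int64(133), np.int64(134), np.int64(134), np.int64(133), np.int64(111), np.int64(75), np.int64(73), np.int64(88), np
[... 578 characters left out ...]
14), np.int64(77), np.int64(76), np.int64(92), np.int64(114), np.int64(139)]
s8 [np.int64(20), np.int64(20), np.int64(20), np.int64(20), np.int64(19), np.int64(20), np.int64(20), np.int64(20), np.int64(25), np.int64(57), np.int64(91), np.int64(104), np.int64(100), np.int64(95), np.int64(93), np.int64(93), np.int64(93), np.int64(94), np.int64(93), np.int64(92), np.int64(91), np.int64(91), np.int64(91), np.int64(91), np.int64(92), np.int64(91), np.int64(91), np.int64(81), np.int64(67), np.int64(71), np.int64(75), np.int64(75), np.int64(74), np.int64(75), np.int64(86), np.int64(95), np.int64(96), np.int64(82), np.int64(61), np.int64(61), np.int64(66), np.int64(85), np.int64(111), np.int64(144)]
```

```bash
python3 -m crank '[{"x":3.4,"y":-3.2,"z":0,"turn":0},{"x":3.4,"y":-3.2,"z":1,"turn":0},{"x":3.4,"y":-3.2,"z":1,"turn":0},{"x":3.4,"y":-3.2,"z":1,"turn":0},{"x":3.4,"y":-3.2,"z":1,"turn":0}]' >/dev/null
python3 -m crank '[{"x":3.4,"y":-3.2,"z":0.9,"turn":-0.1},{"x":0,"y":0,"z":0,"turn":-0.14},{"x":0,"y":0,"z":0,"turn":-0.14},{"x":0,"y":0,"z":0,"turn":-0.14},{"x":0,"y":0,"z":0,"turn":-0.14}]' >/dev/null
python3 -m crank '[{"x":0,"y":0,"z":0,"turn":-0.14},{"x":0,"y":0,"z":0,"turn":-0.14},{"x":0,"y":0,"z":0,"turn":-0.14},{"x":0,"y":0,"z":0,"turn":-0.14},{"x":0,"y":0,"z":0,"turn":-0.14}]' >/dev/null
python3 -m crank '[{"x":0,"y":0,"z":0,"turn":-0.14},{"x":0,"y":0,"z":0,"turn":-0.14},{"x":0,"y":0,"z":0,"turn":-0.015},{"x":0,"y":0,"z":0,"turn":0},{"x":0,"y":0,"z":0,"turn":0}]' >/dev/null
python3 -c "
from h import *
plan(.4563,.275,-.015,1.531)"
```

```text
t 20.9 tcp [454.2 271.5 140.9] yawY 1.528 tilt -1.0 F [-0.2  0.3  0.6] grip 1.0 0.0 j6 -1.13
turn -0.003
shift cm [-0.2   0.37 15.59]
```

```bash
python3 -m crank '[{"x":-0.2,"y":0.37,"z":2,"turn":0},{"x":0,"y":0,"z":4,"turn":0},{"x":0,"y":0,"z":4,"turn":0},{"x":0,"y":0,"z":2,"turn":0},{"x":0,"y":0,"z":0,"turn":0}]' >/dev/null
python3 -m crank '[{"x":0,"y":0,"z":0,"turn":0},{"x":0,"y":0,"z":0,"turn":0},{"x":0,"y":0,"z":0,"turn":0}]' >/dev/null
python3 -c "
from h import *
plan(.4563,.275,-.015,1.531)"
```

```text
t 21.7 tcp [458.2 275.9  23.4] yawY 1.53 tilt -1.0 F [-0.6 -0.4  0.4] grip 1.004 0.0 j6 -1.13
turn -0.001
shift cm [ 0.2  -0.1   3.84]
```

```bash
python3 -m crank '[{"x":0.2,"y":-0.1,"z":1.5,"turn":0},{"x":0,"y":0,"z":1.5,"turn":0},{"x":0,"y":0,"z":0.8,"turn":0},{"x":0,"y":0,"z":0,"turn":0},{"x":0,"y":0,"z":0,"turn":0}]' |head -2
python3 -m crank '[{"x":0,"y":0,"z":0,"turn":0},{"x":0,"y":0,"z":0,"turn":0},{"x":0,"y":0,"z":0,"turn":0},{"x":0,"y":0,"z":0,"turn":0},{"x":0,"y":0,"z":0,"turn":0}]' 0
python3 -m crank '[{"x":0,"y":0,"z":-1,"turn":0},{"x":0,"y":0,"z":-3,"turn":0},{"x":0,"y":0,"z":-4,"turn":0},{"x":0,"y":0,"z":-4,"turn":0},{"x":0,"y":0,"z":-4,"turn":0}]' >/dev/null
python3 -m crank '[{"x":0,"y":0,"z":0,"turn":0.14},{"x":0,"y":0,"z":0,"turn":0.14},{"x":0,"y":0,"z":0,"turn":0.14},{"x":0,"y":0,"z":0,"turn":0.14},{"x":0,"y":0,"z":0,"turn":0.14}]' >/dev/null
python3 -m crank '[{"x":0,"y":0,"z":0,"turn":0.14},{"x":0,"y":0,"z":0,"turn":0.14},{"x":0,"y":0,"z":0,"turn":0.14},{"x":0,"y":0,"z":0,"turn":0.14},{"x":0,"y":0,"z":0,"turn":0.14}]' >/dev/null
python3 -m crank '[{"x":0,"y":0,"z":0,"turn":0.14},{"x":0,"y":0,"z":0,"turn":0.115},{"x":0,"y":0,"z":0,"turn":0},{"x":0,"y":0,"z":0,"turn":0}]' |tail -2
python3 -c "
from h import *
plan(.6195,.0452,.145,-.124)"
```

```text
time: 22.2
tool_pos: [0.4541, 0.2741, -0.0175]
time: 22.7
tool_pos: [0.4554, 0.2749, -0.0158]
tool_rot: [0.001, 0.02, 1.0, 0.001]
contact_force: [-0.4, 2.0, 3.3]
gripper_width: 0.456
grasp_force: 60.6
gripper_width: 0.453
grasp_force: 61.2
t 24.6 tcp [454.2 273.9 142.8] yawY -0.123 tilt -1.0 F [ 0.8  0.3 -1. ] grip 0.453 61.2 j6 0.53
turn 0.001
shift cm [-20.68  19.21  -0.21]
```

```bash
python3 -m crank '[{"x":-3.0,"y":2.8,"z":0,"turn":0},{"x":-3.5,"y":3.3,"z":0,"turn":0},{"x":-3.5,"y":3.3,"z":0,"turn":0},{"x":-3.5,"y":3.3,"z":0,"turn":0},{"x":-3.5,"y":3.3,"z":0,"turn":0}]' >/dev/null
python3 -m crank '[{"x":-2.5,"y":2.2,"z":0,"turn":0},{"x":-1.2,"y":1.0,"z":0,"turn":0},{"x":0,"y":0,"z":0,"turn":0},{"x":0,"y":0,"z":0,"turn":0},{"x":0,"y":0,"z":0,"turn":0}]' >/dev/null
python3 -m crank '[{"x":0,"y":0,"z":0,"turn":0},{"x":0,"y":0,"z":0,"turn":0}]' >/dev/null
python3 - <<'E'
from h import *
plan(.6195,.0452,.114,-.124)
p,d=grab('side','s10'); W=cloud('side',d)
print('ring',[cyl(W[165:180,a:b],.619,.0455,.186,.198,.0205) for a,b in((309,320),(308,319))])
print(p[174,303:330].mean(1).astype(int))
cv2.imwrite('pics/c10.png',cv2.resize(p[140:220,280:350,::-1],None,fx=7,fy=7,interpolation=cv2.INTER_CUBIC))
E
```

```text
t 25.8 tcp [618.8  46.  143.3] yawY -0.123 tilt -1.0 F [ 0.2 -0.1 -1.8] grip 0.455 61.3 j6 0.08
turn 0.001
shift cm [-0.07  0.08  2.93]
ring [(array([627.2,  37. ]), 92, np.float64(5.7)), (array([625.8,  37.2]), 92, np.float64(5.4))]
[20 27 63 78 55 57 69 71 73 73 75 75 75 73 71 71 69 66 63 42 31 76 72 53
 64 70 69]
```

```bash
f(){ grep -E 'pos|cont' | tr '\n' ' '; echo; }; python3 -m crank '[{"x":-0.07,"y":0.07,"z":1.5,"turn":0},{"x":0,"y":0,"z":1.5,"turn":0},{"x":0,"y":0,"z":0,"turn":0},{"x":0,"y":0,"z":0,"turn":0},{"x":0,"y":0,"z":0,"turn":0}]' |f;  python3 -m crank '[{"x":0,"y":0,"z":0.3,"turn":0},{"x":0,"y":0,"z":0.3,"turn":0},{"x":0,"y":0,"z":0,"turn":0},{"x":0,"y":0,"z":0,"turn":0}]' |f
```

```text
tool_pos: [0.6199, 0.044, 0.1132] contact_force: [0.5, 0.1, -0.2] 
tool_pos: [0.6199, 0.0443, 0.1073] contact_force: [0.5, 1.2, 0.9]
```

```bash
f(){ grep -E 'pos|cont' | tr '\n' ' '; echo; }; python3 -m crank '[{"x":0,"y":0,"z":0.3,"turn":0},{"x":0,"y":0,"z":0.2,"turn":0},{"x":0,"y":0,"z":0,"turn":0}]' |f;  python3 -m crank '[{"x":0,"y":0,"z":0.3,"turn":0},{"x":0,"y":0,"z":0.1,"turn":0},{"x":0,"y":0,"z":0,"turn":0}]' |f; python3 -m crank '[{"x":0,"y":0,"z":0.3,"turn":0},{"x":0,"y":0,"z":0.1,"turn":0},{"x":0,"y":0,"z":0,"turn":0}]' |f
```

```text
tool_pos: [0.6199, 0.0443, 0.102] contact_force: [0.3, 2.0, 0.4] 
tool_pos: [0.62, 0.0443, 0.0981] contact_force: [1.1, 3.0, 2.0] 
tool_pos: [0.6199, 0.0445, 0.0942] contact_force: [-0.7, 4.6, 2.6]
```

```bash
f(){ grep -E 'pos|cont' | tr '\n' ' '; echo; }; python3 -m crank '[{"x":0.12,"y":-0.04,"z":0,"turn":0},{"x":0,"y":0,"z":0,"turn":0},{"x":0,"y":0,"z":0,"turn":0}]' |f; python3 -m crank '[{"x":0.04,"y":0,"z":0.2,"turn":0},{"x":0,"y":0,"z":0.2,"turn":0},{"x":0,"y":0,"z":0,"turn":0}]' |f
```

```text
tool_pos: [0.6197, 0.0452, 0.0943] contact_force: [-0.1, 1.9, 2.2] 
tool_pos: [0.6194, 0.0462, 0.0896] contact_force: [1.3, 3.2, 1.9]
```

```bash
f(){ grep -E 'pos|cont' | tr '\n' ' '; echo; }; python3 -m crank '[{"x":0.12,"y":0,"z":0,"turn":0},{"x":0,"y":0,"z":0,"turn":0},{"x":0,"y":0,"z":0,"turn":0}]' |f; python3 -m crank '[{"x":0.1,"y":0,"z":0,"turn":0},{"x":0,"y":0,"z":0,"turn":0},{"x":0,"y":0,"z":0,"turn":0}]' |f
```

```text
tool_pos: [0.6196, 0.0466, 0.0898] contact_force: [-0.3, -0.1, 1.2] 
tool_pos: [0.6199, 0.0479, 0.0901] contact_force: [-0.4, -0.6, 2.0]
```

```bash
f(){ grep -E 'pos|cont' | tr '\n' ' '; echo; }; python3 -m crank '[{"x":0,"y":0,"z":0.2,"turn":0},{"x":0,"y":0,"z":0.2,"turn":0},{"x":0,"y":0,"z":0,"turn":0}]' |f;  python3 -m crank '[{"x":0,"y":0,"z":0.2,"turn":0},{"x":0,"y":0,"z":0.2,"turn":0},{"x":0,"y":0,"z":0,"turn":0}]' |f; python3 -m crank '[{"x":0,"y":0,"z":0.2,"turn":0},{"x":0,"y":0,"z":0.2,"turn":0},{"x":0,"y":0,"z":0,"turn":0}]' |f; python3 -m crank '[{"x":0,"y":0,"z":0.2,"turn":0},{"x":0,"y":0,"z":0.2,"turn":0},{"x":0,"y":0,"z":0,"turn":0}]' |f
```

```text
tool_pos: [0.6198, 0.048, 0.0858] contact_force: [0.2, 0.0, 0.9] 
tool_pos: [0.6196, 0.048, 0.0815] contact_force: [1.4, -0.5, -0.2] 
tool_pos: [0.6197, 0.048, 0.0777] contact_force: [0.2, 0.6, 0.4] 
tool_pos: [0.6198, 0.048, 0.0739] contact_force: [-0.8, -0.1, 1.8]
```

```bash
f(){ grep -E 'pos|cont' | tr '\n' ' '; echo; }; python3 -m crank '[{"x":0,"y":0,"z":0.2,"turn":0},{"x":0,"y":0,"z":0,"turn":0},{"x":0,"y":0,"z":0,"turn":0}]' |f;  python3 -m crank '[{"x":0,"y":0,"z":0.2,"turn":0},{"x":0,"y":0,"z":0,"turn":0},{"x":0,"y":0,"z":0,"turn":0}]' |f; python3 -m crank '[{"x":0,"y":0,"z":0.15,"turn":0},{"x":0,"y":0,"z":0,"turn":0},{"x":0,"y":0,"z":0,"turn":0}]' |f
```

```text
tool_pos: [0.62, 0.048, 0.0723] contact_force: [-0.4, 0.3, 0.8] 
tool_pos: [0.62, 0.0479, 0.0702] contact_force: [-0.7, -0.1, 2.0] 
tool_pos: [0.6199, 0.048, 0.0686] contact_force: [-0.3, 0.7, 1.8]
```

```bash
f(){ grep -E 'pos|cont' | tr '\n' ' '; echo; }; python3 -m crank '[{"x":0,"y":0,"z":0.15,"turn":0},{"x":0,"y":0,"z":0,"turn":0},{"x":0,"y":0,"z":0,"turn":0}]' |f;  python3 -m crank '[{"x":0,"y":0,"z":0.1,"turn":0},{"x":0,"y":0,"z":0,"turn":0},{"x":0,"y":0,"z":0,"turn":0}]' |f; python3 -m crank '[{"x":0,"y":0,"z":0.1,"turn":0},{"x":0,"y":0,"z":0,"turn":0},{"x":0,"y":0,"z":0,"turn":0}]' |f
```

```text
tool_pos: [0.6198, 0.048, 0.067] contact_force: [-0.3, 0.3, 2.1] 
tool_pos: [0.6199, 0.0479, 0.0662] contact_force: [-0.3, -0.1, 1.5] 
tool_pos: [0.6199, 0.0479, 0.0652] contact_force: [-1.8, -0.1, 2.3]
```

```bash
f(){ grep -E 'pos|cont' | tr '\n' ' '; echo; }; python3 -m crank '[{"x":0,"y":0,"z":0.08,"turn":0},{"x":0,"y":0,"z":0,"turn":0},{"x":0,"y":0,"z":0,"turn":0}]' |f
```

```text
tool_pos: [0.62, 0.048, 0.0644] contact_force: [-1.7, -0.9, 2.2]
```

```bash
f(){ grep -E 'pos|cont' | tr '\n' ' '; echo; }; python3 -m crank '[{"x":0,"y":0,"z":0.08,"turn":0},{"x":0,"y":0,"z":0,"turn":0},{"x":0,"y":0,"z":0,"turn":0}]' |f;  python3 -m crank '[{"x":0,"y":0,"z":0.07,"turn":0},{"x":0,"y":0,"z":0,"turn":0},{"x":0,"y":0,"z":0,"turn":0}]' |f
```

```text
tool_pos: [0.62, 0.048, 0.0644] contact_force: [-2.9, 0.3, 5.8] 
tool_pos: [0.62, 0.048, 0.0644] contact_force: [-4.7, 0.2, 8.3]
```

```bash
f(){ grep -E 'pos|cont|wid' | tr '\n' ' '; echo; }; python3 -m crank '[{"x":0,"y":0,"z":0.12,"turn":0},{"x":0,"y":0,"z":0,"turn":0},{"x":0,"y":0,"z":0,"turn":0}]' |f; python3 -m crank '[{"x":0,"y":0,"z":-0.3,"turn":0},{"x":0,"y":0,"z":0,"turn":0},{"x":0,"y":0,"z":0,"turn":0}]' |f;  python3 -m crank '[{"x":0,"y":0,"z":0,"turn":0},{"x":0,"y":0,"z":0,"turn":0},{"x":0,"y":0,"z":0,"turn":0},{"x":0,"y":0,"z":0,"turn":0},{"x":0,"y":0,"z":0,"turn":0}]' 80 | f;  python3 -m crank '[{"x":0,"y":0,"z":-1,"turn":0},{"x":0,"y":0,"z":-3,"turn":0},{"x":0,"y":0,"z":-4,"turn":0},{"x":0,"y":0,"z":-4,"turn":0},{"x":0,"y":0,"z":-1,"turn":0}]' 100| f
python3 -m crank '[{"x":0,"y":0,"z":0,"turn":0},{"x":0,"y":0,"z":0,"turn":0},{"x":0,"y":0,"z":0,"turn":0},{"x":0,"y":0,"z":0,"turn":0},{"x":0,"y":0,"z":0,"turn":0}]'|f
python3 - <<'E'
from h import *
plan(.556,.271,.145,1.531)
p,d=grab('side','s11')
p2,d=grab('top','t11')
cv2.imwrite('pics/c11.png',cv2.resize(p[165:235,280:350,::-1],None,fx=8,fy=8,interpolation=cv2.INTER_CUBIC))
E
```

```text
tool_pos: [0.6201, 0.0479, 0.0643] contact_force: [-8.0, 0.9, 13.7] gripper_width: 0.456 
tool_pos: [0.62, 0.0479, 0.0645] contact_force: [0.6, -0.4, 0.7] gripper_width: 0.456 
tool_pos: [0.6199, 0.048, 0.0645] contact_force: [-0.3, 0.3, -0.4] gripper_width: 0.804 
tool_pos: [0.6231, 0.0479, 0.2023] contact_force: [0.5, -0.7, 0.3] gripper_width: 1.002 
tool_pos: [0.6192, 0.048, 0.193] contact_force: [-0.4, -0.0, -0.1] gripper_width: 1.004 
t 34.85 tcp [619.2  48.  193. ] yawY -0.125 tilt -1.0 F [-0.4 -0.  -0.1] grip 1.004 0.0 j6 0.08
turn -1.656
shift cm [21.34 -9.04  4.82]
```

View pics/c11.png

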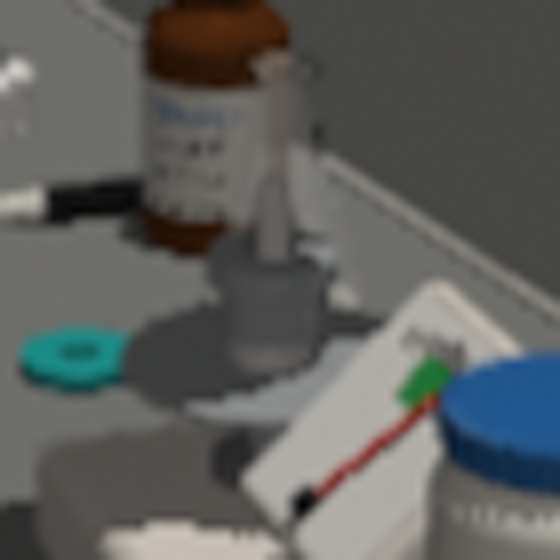

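The crop shows both weights stacked flat and low on the stem. The pointer now runs from the pivot (303,502) to about (435,402), at the lower corner of the green patch. I'll measure its angle in the panel plane.

```bash
cat > ptr.py <<'E'
from h import *
def rays(n,uv):
    c=manip.camera_model(n); T=np.linalg.inv(np.array(c['world_to_cam']))
    un=cv2.undistortPoints(np.array(uv,float)[:,None],np.array(c['mtx'],float),np.array([c['k1'],0,0,0,0.])).reshape(-1,2)
    return T[:3,3],np.c_[un,np.ones(len(un))]@T[:3,:3].T
B=np.array([.6077,-.0591]); yw=-.124
ey=np.array([-np.sin(yw),np.cos(yw),0]); ex=np.array([np.cos(yw),np.sin(yw),0])
# panel plane from first top frame
W=cloud('top',np.load('pics/top0.npz')['d']); q=W[185:232,318:370].reshape(-1,3); q=q[np.isfinite(q[:,0])]
q=q[(abs((q[:,:2]-B)@ey[:2])<.045)&(q[:,2]>.07)]
for _ in range(5):
    m=q.mean(0); n=np.linalg.svd(q-m)[2][2]; q=q[abs((q-m)@n)<.006]
if n[2]<0:n=-n
print('normal',n.round(2),len(q))
a=ey-n*(ey@n); a/=np.linalg.norm(a); b=np.cross(a,n); b=b if b[2]>0 else -b
def red(f,n_,box):
    p=np.load(f'pics/{f}.npz')['p'].astype(int); u0,u1,v0,v1=box
    s=p[v0:v1,u0:u1]; m_=(s[...,0]>90)&(s[...,0]>1.7*s[...,1])&(s[...,0]>1.7*s[...,2])
    v,u=np.nonzero(m_); 
    if len(v)<5: return None
    o,r=rays(n_,np.c_[u+u0,v+v0]); t=((m-o)@n)/(r@n); P=o+r*t[:,None]-m
    X=np.c_[P@a,P@b].astype(np.float32); l=cv2.fitLine(X,cv2.DIST_HUBER,0,.001,.001).ravel()
    d=l[:2]*np.sign(l[1]); return len(v),round(float(np.arctan2(d[0],d[1])),3)
for f,n_,box in [('top0','top',(325,368,188,230)),('t11','top',(325,368,188,230)),('side0','side',(312,345,200,235)),('s8','side',(312,345,200,235)),('s9','side',(312,345,200,235)),('s11','side',(312,345,200,235))]: print(f,red(f,n_,box))
E
python3 ptr.py; python3 -c "
import cv2,numpy as np
cv2.imwrite('pics/c12.png',cv2.resize(np.load('pics/t11.npz')['p'][180:235,270:375,::-1],None,fx=7,fy=7,interpolation=cv2.INTER_CUBIC))"
```

```text
normal [-0.66  0.09  0.74] 1181
top0 (20, -0.404)
t11 (506, 0.027)
side0 (14, -0.411)
s8 (13, 0.437)
s9 (15, -0.362)
s11 (13, -0.193)
```

Side view: the stops read about −0.40 and +0.44, and the pointer now reads −0.19, so its value is about 0.2, right at the band's edge. A third weight would put it near 0.47. I'll move over the rack and re-measure from the unobstructed top camera.

```bash
python3 -m crank '[{"x":3.5,"y":-1.5,"z":0,"turn":0},{"x":4,"y":-1.7,"z":1,"turn":0},{"x":4,"y":-1.7,"z":1,"turn":0},{"x":4,"y":-1.7,"z":1,"turn":0},{"x":4,"y":-1.7,"z":1,"turn":0}]' >/dev/null
python3 -m crank '[{"x":1.8,"y":-0.7,"z":0.9,"turn":-0.1},{"x":0,"y":0,"z":0,"turn":-0.14},{"x":0,"y":0,"z":0,"turn":-0.14},{"x":0,"y":0,"z":0,"turn":-0.14},{"x":0,"y":0,"z":0,"turn":-0.14}]' >/dev/null
python3 -m crank '[{"x":0,"y":0,"z":0,"turn":-0.14},{"x":0,"y":0,"z":0,"turn":-0.14},{"x":0,"y":0,"z":0,"turn":-0.14},{"x":0,"y":0,"z":0,"turn":-0.14},{"x":0,"y":0,"z":0,"turn":-0.14}]' >/dev/null
python3 -m crank '[{"x":0,"y":0,"z":0,"turn":-0.14},{"x":0,"y":0,"z":0,"turn":-0.14},{"x":0,"y":0,"z":0,"turn":-0.015},{"x":0,"y":0,"z":0,"turn":0},{"x":0,"y":0,"z":0,"turn":0}]' >/dev/null
cat >> ptr.py <<'E'
print('---');plan(.557,.271,-.015,1.531); grab('top','t12');grab('side','s12')
print(red('t12','top',(325,368,188,230)),red('s12','side',(312,345,200,235)))
E
python3 ptr.py | sed -n '/---/,$p'
```

```text
---
t 36.95 tcp [557.2 270.5 145.6] yawY 1.528 tilt -1.0 F [-1.2 -0.6 -0.3] grip 0.997 0.0 j6 -1.2
turn -0.003
shift cm [ 0.02  0.05 16.06]
(13, -0.224) (14, -0.202)
```

Both cameras give about 0.18–0.20, so the third weight is needed.

```bash
python3 -m crank '[{"x":0,"y":0.05,"z":2,"turn":0},{"x":0,"y":0,"z":4,"turn":0},{"x":0,"y":0,"z":4,"turn":0},{"x":0,"y":0,"z":2,"turn":0},{"x":0,"y":0,"z":0,"turn":0}]' >/dev/null
python3 -m crank '[{"x":0,"y":0,"z":0,"turn":0},{"x":0,"y":0,"z":0,"turn":0},{"x":0,"y":0,"z":0,"turn":0}]' >/dev/null
python3 -c "
from h import *
plan(.557,.271,-.015,1.531)"
```

```text
t 37.85 tcp [558.9 271.6  28.2] yawY 1.53 tilt -1.0 F [ 0.1 -0.2  0.1] grip 1.001 0.0 j6 -1.2
turn -0.001
shift cm [ 0.2  -0.08  4.32]
```

```bash
python3 -m crank '[{"x":0.1,"y":-0.06,"z":1.5,"turn":0},{"x":0,"y":0,"z":1.5,"turn":0},{"x":0,"y":0,"z":1.2,"turn":0},{"x":0,"y":0,"z":0,"turn":0},{"x":0,"y":0,"z":0,"turn":0}]' |head -2
python3 -m crank '[{"x":0,"y":0,"z":0,"turn":0},{"x":0,"y":0,"z":0,"turn":0},{"x":0,"y":0,"z":0,"turn":0},{"x":0,"y":0,"z":0,"turn":0},{"x":0,"y":0,"z":0,"turn":0}]' 0
python3 -m crank '[{"x":0,"y":0,"z":-1,"turn":0},{"x":0,"y":0,"z":-3,"turn":0},{"x":0,"y":0,"z":-4,"turn":0},{"x":0,"y":0,"z":-4,"turn":0},{"x":0,"y":0,"z":-4,"turn":0}]' >/dev/null
python3 -m crank '[{"x":0,"y":0,"z":0,"turn":0.14},{"x":0,"y":0,"z":0,"turn":0.14},{"x":0,"y":0,"z":0,"turn":0.14},{"x":0,"y":0,"z":0,"turn":0.14},{"x":0,"y":0,"z":0,"turn":0.14}]' >/dev/null
python3 -m crank '[{"x":0,"y":0,"z":0,"turn":0.14},{"x":0,"y":0,"z":0,"turn":0.14},{"x":0,"y":0,"z":0,"turn":0.14},{"x":0,"y":0,"z":0,"turn":0.14},{"x":0,"y":0,"z":0,"turn":0.14}]' >/dev/null
python3 -m crank '[{"x":0,"y":0,"z":0,"turn":0.14},{"x":0,"y":0,"z":0,"turn":0.115},{"x":0,"y":0,"z":0,"turn":0},{"x":0,"y":0,"z":0,"turn":0}]' |tail -2
python3 -c "
from h import *
plan(.6198,.0465,.145,-.124)"
```

```text
time: 38.35
tool_pos: [0.5554, 0.2702, -0.0175]
time: 38.85
tool_pos: [0.5573, 0.2716, -0.0147]
tool_rot: [0.001, 0.02, 1.0, 0.001]
contact_force: [-2.2, 2.9, 5.3]
gripper_width: 0.51
grasp_force: 60.4
gripper_width: 0.514
grasp_force: 62.6
t 40.75 tcp [555.7 270.  143. ] yawY -0.123 tilt -1.0 F [-0.1 -0.9 -1.1] grip 0.514 62.6 j6 0.45
turn 0.001
shift cm [-21.4    9.09  -0.19]
```

```bash
python3 -m crank '[{"x":-3.0,"y":1.3,"z":0,"turn":0},{"x":-3.8,"y":1.6,"z":0,"turn":0},{"x":-3.8,"y":1.6,"z":0,"turn":0},{"x":-3.8,"y":1.6,"z":0,"turn":0},{"x":-3.8,"y":1.6,"z":0,"turn":0}]' >/dev/null
python3 -m crank '[{"x":-2.2,"y":1.0,"z":0,"turn":0},{"x":-1.0,"y":0.4,"z":0,"turn":0},{"x":0,"y":0,"z":0,"turn":0},{"x":0,"y":0,"z":0,"turn":0},{"x":0,"y":0,"z":0,"turn":0}]' >/dev/null
python3 -m crank '[{"x":0,"y":0,"z":0,"turn":0},{"x":0,"y":0,"z":0,"turn":0}]' >/dev/null
python3 - <<'E'
from h import *
plan(.6198,.0465,.1135,-.124)
p,d=grab('side','s13')
cv2.imwrite('pics/c13.png',cv2.resize(p[145:215,280:350,::-1],None,fx=8,fy=8,interpolation=cv2.INTER_CUBIC))
E
```

```text
t 41.95 tcp [619.6  47.7 143.8] yawY -0.123 tilt -1.0 F [-0.3  0.9 -1.1] grip 0.516 62.5 j6 0.08
turn 0.001
shift cm [-0.12  0.03  3.03]
```

View pics/c13.png

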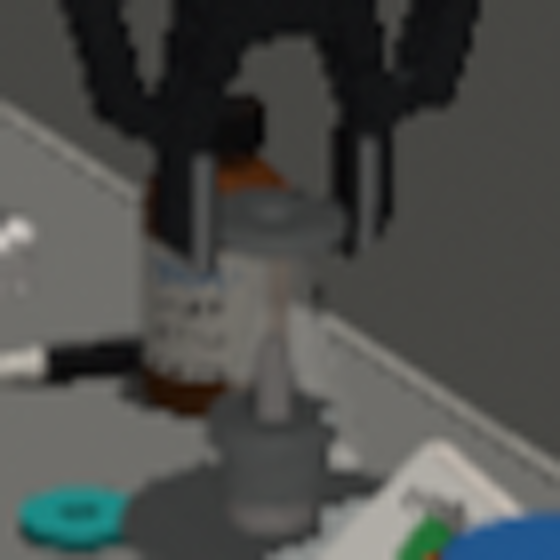

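The crop shows weight 1 held flat, its hole at (272,212) directly above the stem tip at (277,262). The two placed weights are below it.

```bash
f(){ grep -E 'pos|cont' | tr '\n' ' '; echo; }; python3 -m crank '[{"x":-0.05,"y":0,"z":1.5,"turn":0},{"x":0,"y":0,"z":1.5,"turn":0},{"x":0,"y":0,"z":0,"turn":0},{"x":0,"y":0,"z":0,"turn":0},{"x":0,"y":0,"z":0,"turn":0}]' |f;  python3 -m crank '[{"x":0,"y":0,"z":0.3,"turn":0},{"x":0,"y":0,"z":0.3,"turn":0},{"x":0,"y":0,"z":0,"turn":0},{"x":0,"y":0,"z":0,"turn":0}]' |f;  python3 -m crank '[{"x":0,"y":0,"z":0.3,"turn":0},{"x":0,"y":0,"z":0.2,"turn":0},{"x":0,"y":0,"z":0,"turn":0}]' |f
```

```text
tool_pos: [0.6199, 0.0462, 0.1138] contact_force: [0.2, -0.5, -0.6] 
tool_pos: [0.6197, 0.0463, 0.1076] contact_force: [0.3, -0.2, -1.3] 
tool_pos: [0.6194, 0.0463, 0.1021] contact_force: [0.4, -0.0, -1.1]
```

```bash
f(){ grep -E 'pos|cont' | tr '\n' ' '; echo; }; python3 -m crank '[{"x":0,"y":0,"z":0.2,"turn":0},{"x":0,"y":0,"z":0.2,"turn":0},{"x":0,"y":0,"z":0,"turn":0}]' |f;  python3 -m crank '[{"x":0,"y":0,"z":0.2,"turn":0},{"x":0,"y":0,"z":0,"turn":0},{"x":0,"y":0,"z":0,"turn":0}]' |f
```

```text
tool_pos: [0.6194, 0.0463, 0.0982] contact_force: [0.2, 1.3, -0.9] 
tool_pos: [0.6197, 0.0463, 0.0966] contact_force: [0.3, 0.0, -1.4]
```

```bash
f(){ grep -E 'pos|cont' | tr '\n' ' '; echo; }; python3 -m crank '[{"x":0,"y":0,"z":0.2,"turn":0},{"x":0,"y":0,"z":0.2,"turn":0},{"x":0,"y":0,"z":0,"turn":0}]' |f;  python3 -m crank '[{"x":0,"y":0,"z":0.2,"turn":0},{"x":0,"y":0,"z":0.2,"turn":0},{"x":0,"y":0,"z":0,"turn":0}]' |f; python3 -m crank '[{"x":0,"y":0,"z":0.2,"turn":0},{"x":0,"y":0,"z":0.2,"turn":0},{"x":0,"y":0,"z":0,"turn":0}]' |f
```

```text
tool_pos: [0.6195, 0.0463, 0.0923] contact_force: [0.2, -0.8, -1.0] 
tool_pos: [0.6196, 0.0463, 0.0884] contact_force: [-0.3, 0.2, 0.4] 
tool_pos: [0.6197, 0.0463, 0.0845] contact_force: [-0.8, -1.0, 0.9]
```

```bash
f(){ grep -E 'pos|cont' | tr '\n' ' '; echo; }; python3 -m crank '[{"x":0,"y":0,"z":0.2,"turn":0},{"x":0,"y":0,"z":0,"turn":0},{"x":0,"y":0,"z":0,"turn":0}]' |f;  python3 -m crank '[{"x":0,"y":0,"z":0.2,"turn":0},{"x":0,"y":0,"z":0,"turn":0},{"x":0,"y":0,"z":0,"turn":0}]' |f; python3 -m crank '[{"x":0,"y":0,"z":0.15,"turn":0},{"x":0,"y":0,"z":0,"turn":0},{"x":0,"y":0,"z":0,"turn":0}]' |f
```

```text
tool_pos: [0.6198, 0.0462, 0.0826] contact_force: [-0.1, -0.0, 0.6] 
tool_pos: [0.6197, 0.0463, 0.0805] contact_force: [-0.6, -0.9, 0.3] 
tool_pos: [0.6197, 0.0463, 0.0792] contact_force: [-0.9, 0.3, -0.2]
```

```bash
f(){ grep -E 'pos|cont' | tr '\n' ' '; echo; }; python3 -m crank '[{"x":0,"y":0,"z":0.1,"turn":0},{"x":0,"y":0,"z":0,"turn":0},{"x":0,"y":0,"z":0,"turn":0}]' |f;  python3 -m crank '[{"x":0,"y":0,"z":0.1,"turn":0},{"x":0,"y":0,"z":0,"turn":0},{"x":0,"y":0,"z":0,"turn":0}]' |f
```

```text
tool_pos: [0.6198, 0.0463, 0.0782] contact_force: [-1.6, -0.1, 1.9] 
tool_pos: [0.6198, 0.0463, 0.0772] contact_force: [-0.8, -0.2, 1.3]
```

```bash
f(){ grep -E 'pos|cont' | tr '\n' ' '; echo; }; python3 -m crank '[{"x":0,"y":0,"z":0.1,"turn":0},{"x":0,"y":0,"z":0,"turn":0},{"x":0,"y":0,"z":0,"turn":0}]' |f;  python3 -m crank '[{"x":0,"y":0,"z":0.1,"turn":0},{"x":0,"y":0,"z":0,"turn":0},{"x":0,"y":0,"z":0,"turn":0}]' |f
```

```text
tool_pos: [0.6198, 0.0463, 0.0762] contact_force: [-0.3, -1.6, 1.5] 
tool_pos: [0.6201, 0.0463, 0.076] contact_force: [-3.1, -1.8, 5.4]
```

```bash
f(){ grep -E 'pos|cont' | tr '\n' ' '; echo; }; python3 -m crank '[{"x":0,"y":0,"z":0.1,"turn":0},{"x":0,"y":0,"z":0,"turn":0},{"x":0,"y":0,"z":0,"turn":0}]' |f
```

```text
tool_pos: [0.6203, 0.0463, 0.0759] contact_force: [-4.7, -0.4, 9.5]
```

Contact is at 0.076, as predicted. One firm push, then release and lift clear.

```bash
f(){ grep -E 'pos|cont|wid' | tr '\n' ' '; echo; }; python3 -m crank '[{"x":0,"y":0,"z":0.1,"turn":0},{"x":0,"y":0,"z":0,"turn":0},{"x":0,"y":0,"z":0,"turn":0}]' |f; python3 -m crank '[{"x":0,"y":0,"z":-0.32,"turn":0},{"x":0,"y":0,"z":0,"turn":0},{"x":0,"y":0,"z":0,"turn":0}]' |f;  python3 -m crank '[{"x":0,"y":0,"z":0,"turn":0},{"x":0,"y":0,"z":0,"turn":0},{"x":0,"y":0,"z":0,"turn":0},{"x":0,"y":0,"z":0,"turn":0},{"x":0,"y":0,"z":0,"turn":0}]' 85 | f;  python3 -m crank '[{"x":0,"y":0,"z":-1,"turn":0},{"x":0,"y":0,"z":-3,"turn":0},{"x":0,"y":0,"z":-4,"turn":0},{"x":0,"y":0,"z":-4,"turn":0},{"x":0,"y":0,"z":-1,"turn":0}]' 100| f
python3 -m crank '[{"x":3.5,"y":-2.5,"z":0,"turn":0},{"x":3.5,"y":-2.5,"z":0,"turn":0},{"x":3.5,"y":-2.5,"z":0,"turn":0},{"x":3.5,"y":-2.5,"z":0,"turn":0},{"x":3.5,"y":-2.5,"z":0,"turn":0}]'|f
python3 -m crank '[{"x":0,"y":0,"z":0,"turn":0},{"x":0,"y":0,"z":0,"turn":0},{"x":0,"y":0,"z":0,"turn":0},{"x":0,"y":0,"z":0,"turn":0},{"x":0,"y":0,"z":0,"turn":0}]'|f
cat >> ptr.py <<'E'
cv2.imwrite('pics/c14.png',np.hstack([cv2.resize(np.load(f'pics/{f}.npz')['p'][a:a+70,b:b+70,::-1],None,fx=5.6,fy=5.6,interpolation=cv2.INTER_CUBIC) for f,a,b in(('s12',165,280),('t12',170,290))]))
E
python3 ptr.py | sed -n '/---/,$p'
```

```text
tool_pos: [0.6204, 0.0463, 0.0759] contact_force: [-6.4, -0.6, 12.6] gripper_width: 0.51 
tool_pos: [0.6199, 0.0463, 0.0761] contact_force: [0.3, -0.4, 2.5] gripper_width: 0.512 
tool_pos: [0.6196, 0.0464, 0.0762] contact_force: [0.8, 0.7, 0.6] gripper_width: 0.855 
tool_pos: [0.6228, 0.0462, 0.2141] contact_force: [0.4, -0.3, 0.8] gripper_width: 1.0 
tool_pos: [0.5163, 0.2368, 0.2062] contact_force: [0.4, 1.3, 0.0] gripper_width: 1.001 
tool_pos: [0.5181, 0.2345, 0.2063] contact_force: [0.4, 0.6, 0.3] gripper_width: 0.998 
---
t 49.7 tcp [518.1 234.5 206.3] yawY -0.127 tilt -1.0 F [0.4 0.6 0.3] grip 0.998 0.0 j6 0.42
turn -1.658
shift cm [ 4.12  3.4  22.13]
(18, 0.029) (15, 0.083)
```

View pics/c14.png

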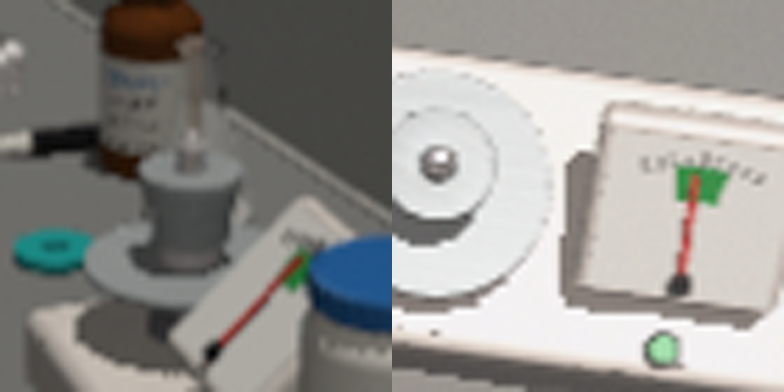

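The three weights are stacked flat, concentric with the stem at right-half (438,162). The pointer rests mid-green at (693,185), about 0.45. Handing in.

```bash
python3 -m crank '[{"x":0,"y":0,"z":0,"turn":0},{"x":0,"y":0,"z":0,"turn":0},{"x":0,"y":0,"z":0,"turn":0},{"x":0,"y":0,"z":0,"turn":0},{"x":0,"y":0,"z":0,"turn":0}]'|head -1; python3 -c "
from plant import manip
print(manip.job_done())"
```

```text
time: 50.3
the job is handed in; nothing more can be done
None
```

I handed the job in at 50.3 s: three weights are pressed home on the stem, the pointer measured about 0.45 (green band 0.20 to 0.60), and I left the fourth weight on the rack; no verdict was returned.

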